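Pierce the reagent racks at the needle station

TASK

Prepare the two or three reagent racks lying on the rubber mat for the analyser, one at a time from the shortest to the longest: slide the rack along the deck between the guide fences and under the bridge until its open well (in the pale frame) is right below the needle, then press the black knob all the way down so that the needle dips into the well, and let it spring up again. Draw each rack back out and lay it flat on the floor of the white tray, side by side. When all are done, slide the low white parking block in along the deck the same way and leave it with its cup right below the raised needle; the other things on the bench must be left where they are and standing.

Things in the scene. Friction and masses are not known exactly. Their poses are not given: they have to be found in the camera images.
- station: Needle station, fixed to the bench. Origin on the bench surface exactly below the needle. Its +x axis is the direction in which a rack is slid in (roughly away from the robot), z up. A flat aluminium deck, 8 mm thick and 124 mm wide, runs from x = -260 to +60 mm. There is no end stop.
- deck_top (a point): Point on the deck's top face straight below the needle (8 mm above the bench), axes as the station's. Two steel guide fences, 14 mm high above the deck and 49 mm apart inside, run from x = -35 to +55 mm; in front of them a flared mouth, x = -35 to -64 mm, about 70 mm wide at its front end.
- bridge (a point): Centre of the top of the white bridge that crosses over the needle, 130 mm above the bench: 32 mm deep in the station's x, 120 mm wide in y, its underside 100 mm above the bench, on posts 20 mm wide centred at y = +-50 mm.
- needle_tip (a point): Point of the needle (5 mm thick steel pin, pointing straight down under the bridge). At rest it is 44 mm above the bench, 10 mm above the top of a rack lying on the deck.
- knob_top (a point): Centre of the flat top of the black round press knob (36 mm across, 16 mm thick) above the bridge, straight over the needle. At rest 171 mm above the bench. Pressed straight down it drives the needle down.
- plunger (a joint): Travel of needle and knob: 0 m = up (at rest), 0.024 m = fully down. A spring of about 1.3 N at rest to 5 N fully down brings it back up when released. Over solid rack the needle is stopped at about 0.010 m; only over the open well can it go fully down.
- mat: Black rubber mat, 250 x 270 mm, 1 mm, flat on the bench on one side of the station: the racks and the parking block start here side by side, their handle ends towards the robot. Origin at its centre on the bench.
- tray: Shallow white plastic tray, fixed, on the other side of the station, for finished racks: 240 mm (its x) by 262 mm (its y) outside, walls 4 mm thick and 20 mm high, floor 4 to 5 mm thick. Origin under its centre, z up; its x axis points roughly away from the robot. Three racks fit in side by side, lying along x.
- rack_short: The short reagent rack, may be absent: grey plastic bar 130 mm long (its x), 44 mm wide (y), 26 mm high (z), origin at the centre of its underside, about 0.2 kg. An upright steel grip rib (36 mm along x, 12 mm thick in y, rising from 26 to 56 mm above the underside) centred at x = -43 mm, y = 0, stands at its -x end, where most of the weight is.
- rack_short_well (a point): Mouth centre of the open well of the short rack (round hole, 15 mm wide, 18 mm deep, in a pale square frame; the flat dark discs are sealed wells), at x = 47 mm, y = 0, on the rack's top face, 26 mm above the underside.
- rack_medium: The medium reagent rack, may be absent: grey plastic bar 155 mm long (its x), 44 mm wide (y), 26 mm high (z), origin at the centre of its underside, about 0.2 kg. An upright steel grip rib (36 mm along x, 12 mm thick in y, rising from 26 to 56 mm above the underside) centred at x = -55.5 mm, y = 0, stands at its -x end, where most of the weight is.
- rack_medium_well (a point): Mouth centre of the open well of the medium rack (round hole, 15 mm wide, 18 mm deep, in a pale square frame; the flat dark discs are sealed wells), at x = 59.5 mm, y = 0, on the rack's top face, 26 mm above the underside.
- rack_long: The long reagent rack, may be absent: grey plastic bar 180 mm long (its x), 44 mm wide (y), 26 mm high (z), origin at the centre of its underside, about 0.2 kg. An upright steel grip rib (36 mm along x, 12 mm thick in y, rising from 26 to 56 mm above the underside) centred at x = -68 mm, y = 0, stands at its -x end, where most of the weight is.
- rack_long_well (a point): Mouth centre of the open well of the long rack (round hole, 15 mm wide, 18 mm deep, in a pale square frame; the flat dark discs are sealed wells), at x = 72 mm, y = 0, on the rack's top face, 26 mm above the underside.
- park_block: Parking block for the needle, always present: plain white plastic bar 125 mm long (its x), 44 mm wide (y), only 16 mm high (z), lower than the racks and without dark discs, origin at the centre of its underside, about 0.2 kg. The same steel grip rib as on the racks (36 mm along x, 12 mm thick in y, its top 56 mm above the underside) is centred at x = -40.5 mm, y = 0.
- park_block_cup (a point): Mouth centre of the parking block's shallow round cup (13 mm wide, 8 mm deep), the only hole in it, at x = 44.5 mm, y = 0, on its top face, 16 mm above the underside.
- reagent_bottle: Bystander, not part of the job: clear bottle with green cap, 60 mm wide, 130 mm high. Origin at the centre of its underside.
- tip_box: Bystander, not part of the job: open blue box with compartments, 90 x 120 x 50 mm. Origin at the centre of its underside.
- sample_jar: Bystander, not part of the job: small jar, 50 mm wide, 60 mm high. Origin at the centre of its underside.
- beaker: Bystander, not part of the job: glass beaker, 70 mm wide, 80 mm high. Origin at the centre of its underside.
- glove_box: Bystander, not part of the job: cardboard box 120 x 220 x 70 mm. Origin at the centre of its underside.
- tape_roll: Bystander, not part of the job: round roll, 80 mm wide, 25 mm high. Origin at the centre of its underside.
- timer: Bystander, not part of the job: flat black timer, 60 x 80 x 22 mm. Origin at the centre of its underside.
There are look-alikes about, which are no part of the job. What is shaped like the park_block but brown or orange is not meant. Leave any blue look-alike of the rack_medium alone.

How it is judged:
On the way, in this order (a step that is already met when the one before it is completed fails the run):
1. the short rack, if present, has its open well under the needle and the needle is pressed down into it (z of needle_tip in the frame of rack_short below 0.018 m and horizontal distance between rack_short_well and needle_tip below 0.005 m and z of rack_short in the frame of station between 0.004 and 0.012 m), for 0.2 s.
2. the medium rack, if present, has its open well under the needle and the needle is pressed down into it (z of needle_tip in the frame of rack_medium below 0.018 m and horizontal distance between rack_medium_well and needle_tip below 0.005 m and z of rack_medium in the frame of station between 0.004 and 0.012 m), for 0.2 s.
3. the long rack, if present, has its open well under the needle and the needle is pressed down into it (z of needle_tip in the frame of rack_long below 0.018 m and horizontal distance between rack_long_well and needle_tip below 0.005 m and z of rack_long in the frame of station between 0.004 and 0.012 m), for 0.2 s.
At the end, for the whole second after the job is handed in: Each rack present had the needle in its well (centre within 5 mm, point under 18 mm above its underside, 0.2 s), shortest first; all lie flat in the tray (4 mm, 0.06 rad). The parking block lies flat on the deck, cup within 5 mm of the needle's axis. All at rest, knob up (3 mm) (value of joint plunger below 0.003 m and horizontal distance between park_block_cup and needle_tip below 0.005 m and z of park_block in the frame of station between 0.004 and 0.012 m and angle between each of park_block, rack_short, rack_medium, rack_long's own z axis and vertical below 0.06 rad and linear speed of each of park_block, rack_short, rack_medium, rack_long below 0.02 m/s and x of rack_short in the frame of tray between -0.059 and 0.059 m and y of rack_short in the frame of tray between -0.112 and 0.112 m and z of rack_short in the frame of tray between 0.001 and 0.009 m and x of rack_medium in the frame of tray between -0.0465 and 0.0465 m and y of rack_medium in the frame of tray between -0.112 and 0.112 m and z of rack_medium in the frame of tray between 0.001 and 0.009 m and x of rack_long in the frame of tray between -0.034 and 0.034 m and y of rack_long in the frame of tray between -0.112 and 0.112 m and z of rack_long in the frame of tray between 0.001 and 0.009 m); the robot touches nothing.
It fails at once if one of the other things on the bench is pushed more than 4 cm (distance of any of reagent_bottle, tip_box, sample_jar, beaker, glove_box, tape_roll, timer from where it was at the start of the episode above 0.04 m).
It fails at once if one of the other things on the bench is knocked over (angle between any of reagent_bottle, tip_box, sample_jar, beaker, glove_box, tape_roll, timer's own z axis and vertical above 0.6 rad).
Of rack_short, rack_medium, rack_long only 2 to 3 are there at a start; the rules pass over those that are not, and their reading is None.
At some moment in a run one of rack_short, rack_medium, rack_long, park_block may be knocked a few centimetres aside while the robot is not near it.
Once in a run the grip may slacken for a moment while it holds something.
It also fails if it takes over 210 s, if anything falls off the work surface, if the arm or the gripper's body presses on something with over 40 N, if the wrist force passes 120 N, or if a joint passes its speed limit or range.

ROBOT

A 6-joint arm with a two-finger parallel gripper is mounted at the origin on the work surface. World frame = base frame: x ahead of the robot, y to its left, z up, the work surface at z = 0. Lengths are in m, angles in rad, forces in N, time in s.
With the tool pointing down it reaches from about 0.35 to 0.725 m from the base axis. Payload 6 kg.
Tool frame: the origin (TCP) lies at the very end of the fingers, on their centre line; the grasp point (between the pads) lies 19 mm behind it; z points along the fingers, y is the line along which they close (so a half turn about z gives the same grasp; the last joint's range is limited). The gripper opens to 85 mm and grips with 20 to 120 N. Pads are 22 mm wide; open, the fingers measure 114 mm over their backs; the gripper's body (76 mm by 85 mm) begins 54 mm behind the grasp point. The pads swing forward as they close: fully open they stand 13 mm farther back than shut.
Start: joints at [1.622, 0.04, 0.085, 0, -1.615, -0.334], TCP at [0.167, 0.576, 0.2] pointing down, gripper open.
Joint ranges: [-2.56, 2.56], [-1.29, 2.01], [-1.08, 1.49], [-3.29, 1.98], [-2.81, -0.18], [-2.99, 2.99]. Speed limits (rad/s): [2.57, 2.57, 3.01, 3.14, 3.14, 3.14].

INTERFACE

Orientations are given as a rotation vector (axis times angle).
In Python, from rig import ctrl gives the robot as it stands. The module is installed in compiled form; this text tells all that it offers.
- The arm moves only by the shell command python3 -m crank 'ROWS' [FORCE]. ROWS is JSON, a list of rows, each a list of 3 entries, a list of its own where there are three numbers: the shift along the tool's x, y, z in cm, then the turn, a rotation vector about the tool's x, y, z in degrees, then the finger opening in cm, from 0 to 8.54. A call has 1 to 5 rows; each row is the pose to reach, as a shift and turn from the pose commanded when the call began, along the tool's axes at that moment; what a row does not reach only later rows make up. A row lasts 1/10 s, in which the tool goes at most 50 mm and 8.59 degrees, less where a joint would pass 70% of its speed; a pose out of reach is approached as far as the arm can. A call with a gripper value outside its range is refused whole. The fingers move at their own pace and stop on an object; FORCE is the grip in N (left out, the last holds). Time passes only in rows, so rows that repeat a pose let the fingers close. It gives the time, the measured TCP pose, the force, the opening and the grip force at its end, in the units of the state.
- ctrl.read_state(): the state, without advancing time (a new reading comes with each control period).
- ctrl.get_image(name): name is "scene" or "top" or "wrist"; returns the picture (400x640x3 uint8, blue, green, red); there is no depth.
- ctrl.camera_info(name): a dict with "fx", "fy", "cx", "cy" (pixels), "position" and "orientation" of the camera in the world. Camera axes: x right, y down, z forward; pixel columns grow to the right and rows downward; lengths in m; the calibration is good to about 2 mm. The wrist camera is an equidistant fisheye: a pixel r from the principal point sees the ray r / f radians off the axis. A picture is of the moment at which its call begins: read the wrist's pose just before it. camera_info takes no time and is no camera call; for the wrist camera it gives the pose at the moment of the call.
- ctrl.finish_job(): hands the job in; it is judged then, once.
Trained networks look in the newest picture that a camera, given by its name, has taken for a name from the list of things; names that differ only in an ending like _2 or _b are one class to them, and where a whole thing is asked for, a point or a joint stands for the part that bears it (a point fixed in the world has none). Each returns a list of dicts, best first, with "p" (0 to 1); they miss things now and then, are a little off and sometimes report something else, mostly with a low value. They report only what shows in the picture. A call takes as long as a camera call. They do not tell look-alikes from the thing itself.
- ctrl.find_in(camera, name): "rect" ([left, top, right, bottom] as shares, 0 to 1, of the picture: columns of its width, rows of its height, round what is visible of it).
The state is a dict: "time": time; "q": joint angles; "dq": joint speeds; "tau": joint torques, N m; "tcp_pos": TCP position; "eef_rot": TCP orientation; "contact_force": force on the tool from outside, world axes, zero at the start; "torque": the same for the moment, N m; "opening": opening from 0.0 (shut) to 1.0 (fully open); "finger_force": force on a finger pad.
Only numpy, scipy, OpenCV 4.12 (cv2) and the standard library are available. Lean on these libraries where they do the work, as an engineer would, in place of code of your own. Each camera call takes 0.05 s, during which the arm holds its last target. There are 200 camera calls.

## Working session

There is one attempt and no reset: what is moved stays moved. The work goes in short steps, Python scripts to look and compute and a shell command to move; the robot and the scene stay as the last step left them, time stands still between calls to the robot, and variables do not carry over. Pictures are saved under pics/ and viewed, at most 14 in all, crops included, and the job is handed in when it is done.

```bash
mkdir -p pics; ls; python3 - <<'E'
from rig import ctrl
import cv2
s=ctrl.read_state();print(s)
for n in("scene","top"):
    cv2.imwrite(f"pics/{n}0.png",ctrl.get_image(n));print(ctrl.camera_info(n))
print(ctrl.camera_info("wrist"))
E
```

```text
pics
{'time': 0.0, 'q': array([ 1.62167366e+00,  4.08096490e-02,  8.38251189e-02, -4.91576910e-04,
       -1.61547915e+00, -3.33697989e-01]), 'dq': array([-5.33275987e-05,  1.20378374e-03,  1.09550191e-03, -1.02347184e-05,
       -6.13024259e-04,  1.44526786e-03]), 'tau': array([ 5.01268150e-04, -3.68216515e+01,  3.47407937e+01,  6.93247497e+00,
       -5.51386605e-03,  1.26199629e-05]), 'tcp_pos': array([0.16724668, 0.57582942, 0.19898253]), 'eef_rot': array([ 3.10852549e+00, -4.42497122e-01, -2.56549547e-04]), 'contact_force': array([-0.44925598, -0.30489077,  0.83985848]), 'torque': array([ 0.02705888, -0.02587842, -0.01098902]), 'finger_force': 0.0, 'opening': 0.9974071427104502}
{'fx': 397.2250842108354, 'fy': 397.2250842108354, 'cx': 321.2967744266245, 'cy': 205.33406333314772, 'position': array([1.20492497, 0.4566046 , 1.15856029]), 'orientation': array([-1.31812587, -2.3381181 ,  0.80121006])}
{'fx': 459.60494479893083, 'fy': 459.60494479893083, 'cx': 311.2330312323276, 'cy': 198.77639897574895, 'position': array([0.13935715, 0.04309595, 1.96115175]), 'orientation': array([-2.10932082,  2.16095632, -0.1970755 ])}
{'fx': 309.70691628693146, 'fy': 309.70691628693146, 'cx': 319.26418070885074, 'cy': 200.10094964097019, 'position': array([0.2396577 , 0.5552118 , 0.37346149]), 'orientation': array([ 1.76472289, -2.35138418, -0.34973055])}
```

View pics/scene0.png

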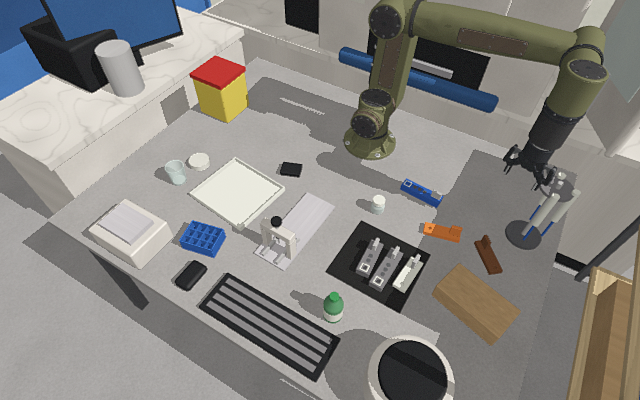

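View pics/top0.png

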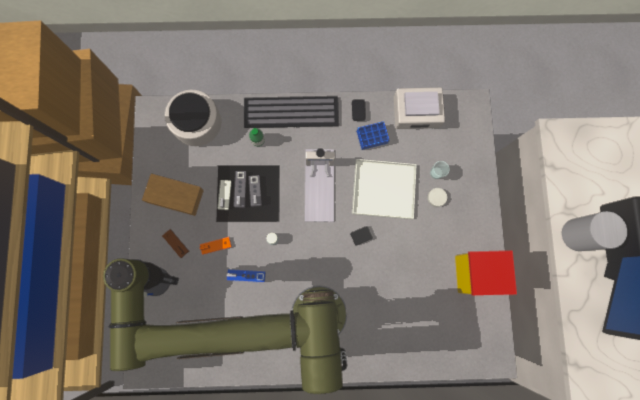

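The scene shows the station at the centre, with its knob near scene px (276,222). The mat is beside it with two grey racks and the white park block. In the top view the racks are at about (240,190) and (255,190), the block at (225,195) and the tray at (385,190). The blue, orange and brown look-alikes are off the mat.

```bash
cat > h.py <<'E'
from rig import ctrl
import numpy as np, cv2
from scipy.spatial.transform import Rotation as R
def ray(ci,u,v,fish):
    x=(np.asarray(u,float)-ci['cx'])/ci['fx'];y=(np.asarray(v,float)-ci['cy'])/ci['fy']
    if fish:
        r=np.hypot(x,y)+1e-12;d=np.stack([x/r*np.sin(r),y/r*np.sin(r),np.cos(r)],-1)
    else: d=np.stack([x,y,np.ones_like(x)],-1)
    return d@R.from_rotvec(ci['orientation']).as_matrix().T
def p2w(cam,u,v,z,ci=None):
    ci=ci or ctrl.camera_info(cam);d=ray(ci,u,v,cam=='wrist');c=ci['position']
    return c+d*((z-c[2])/d[...,2])[...,None]
def w2p(cam,P,ci=None):
    ci=ci or ctrl.camera_info(cam);p=(np.asarray(P,float)-ci['position'])@R.from_rotvec(ci['orientation']).as_matrix()
    if cam=='wrist':
        h=np.linalg.norm(p[...,:2],axis=-1)+1e-12;k=np.arctan2(h,p[...,2])/h
        q=p[...,:2]*k[...,None]
    else: q=p[...,:2]/p[...,2:]
    return q*[ci['fx'],ci['fy']]+[ci['cx'],ci['cy']]
def ortho(cam,org,yaw,xr,yr,z,s,img=None):
    """rectified picture of plane z: rows down = -x', cols right = -y' of frame (org,yaw); s px/mm, ranges in mm"""
    ci=ctrl.camera_info(cam)
    if img is None: img=ctrl.get_image(cam)
    X=np.arange(xr[1],xr[0],-1/s);Y=np.arange(yr[1],yr[0],-1/s);gx,gy=np.meshgrid(X/1e3,Y/1e3,indexing='ij')
    c,n=np.cos(yaw),np.sin(yaw)
    P=np.stack([org[0]+c*gx-n*gy,org[1]+n*gx+c*gy,np.full_like(gx,z)],-1)
    m=w2p(cam,P,ci).astype(np.float32)
    return cv2.remap(img,m[...,0],m[...,1],cv2.INTER_LINEAR)
def go(p,yaw,base=None):
    """rows' shift (cm) and turn (deg) to reach TCP p, tool down with tool x at yaw (world)"""
    s=ctrl.read_state();A=R.from_rotvec(s['eef_rot']);T=R.from_euler('z',yaw)*R.from_euler('x',np.pi)
    sh=A.inv().apply(np.asarray(p)-s['tcp_pos'])*100;t=(A.inv()*T).as_rotvec(degrees=True)
    print('t %.1f'%s['time'],'tcp',s['tcp_pos'].round(4),'-> shift',sh.round(2),'turn',t.round(1))
E
python3 - <<'E'
from h import *
ci=ctrl.camera_info('top')
for n in ['station','knob_top','mat','tray','rack_short','rack_medium','rack_long','park_block','sample_jar','reagent_bottle','timer','tape_roll','beaker','tip_box','glove_box']:
    for d in ctrl.find_in('top',n)[:3]:
        if d['p']<.3: continue
        r=np.array(d['rect'])*[640,400,640,400]
        print(n,round(d['p'],2),r.round(),p2w('top',(r[0]+r[2])/2,(r[1]+r[3])/2,.02,ci).round(3))
img=ctrl.get_image('top')
cv2.imwrite('pics/t1.png',cv2.resize(img[120:260,205:435],None,fx=3.4,fy=3.4,interpolation=cv2.INTER_CUBIC))
E
```

```text
station 0.63 [305. 151. 333. 221.] [ 0.535 -0.016  0.02 ]
knob_top 0.4 [315. 150. 323. 160.] [ 0.675 -0.02   0.02 ]
mat 0.82 [217. 164. 282. 224.] [0.508 0.283 0.02 ]
mat 0.56 [303. 150. 334. 223.] [ 0.533 -0.015  0.02 ]
tray 0.75 [352. 157. 414. 220.] [ 0.518 -0.291  0.02 ]
rack_short 0.53 [248. 173. 265. 209.] [0.518 0.254 0.02 ]
rack_medium 0.87 [237. 170. 249. 206.] [0.535 0.311 0.02 ]
rack_medium 0.84 [228. 267. 265. 281.] [0.168 0.295 0.02 ]
rack_medium 0.43 [215. 182. 231. 209.] [0.504 0.397 0.02 ]
rack_long 0.48 [268. 234. 275. 244.] [0.313 0.19  0.02 ]
park_block 0.83 [218. 180. 229. 209.] [0.507 0.394 0.02 ]
park_block 0.77 [201. 235. 235. 254.] [0.295 0.415 0.02 ]
park_block 0.73 [165. 232. 189. 255.] [0.302 0.588 0.02 ]
reagent_bottle 0.57 [252. 127. 263. 148.] [0.758 0.247 0.02 ]
timer 0.78 [348. 223. 371. 244.] [ 0.325 -0.181  0.02 ]
beaker 0.57 [427. 162. 450. 180.] [ 0.587 -0.538  0.02 ]
tip_box 0.79 [356. 121. 387. 152.] [ 0.75  -0.253  0.02 ]
glove_box 0.94 [141. 174. 204. 212.] [0.518 0.612 0.02 ]
```

View pics/t1.png

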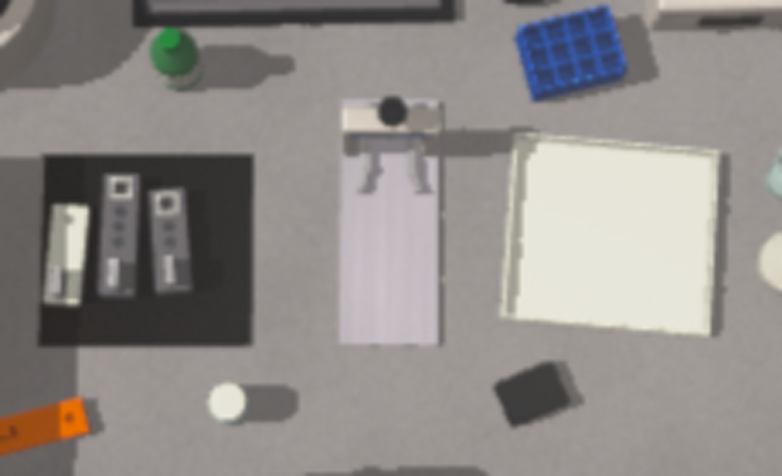

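The crop shows the deck as a clean rectangle with the knob at crop (392,110). The racks are upright on the mat, with wells at (121,187) and (166,203). The block is at (66,255), and the tray is slightly turned.

```bash
python3 - <<'E'
from h import *
ci=ctrl.camera_info('top')
def C(n,z,*pts):
    P=np.array([p2w('top',205+(u+.5)/3.4-.5,120+(v+.5)/3.4-.5,z,ci) for u,v in pts]);print(n,P[:,:2].round(4).tolist());return P
P=C('deck',.008,(339,343),(440,345),(442,100),(341,100))
print('yaw',[np.degrees(np.arctan2(*(b-a)[[1,0]])) for a,b in((P[0],P[3]),(P[1],P[2]))])
C('knob',.171,(392,111))
C('mid rack wells/back',.026,(121,187),(117,296)); C('ribtop',.056,(113,272))
C('short',.026,(166,203),(172,292)); C('rib',.056,(169,270))
C('block',.016,(70,205),(62,303));C('rib',.056,(55,283))
T=C('tray',.02,(500,318),(717,335),(721,151),(517,133));print(T.mean(0))
E
```

```text
deck [[0.3881, 0.0502], [0.3825, -0.0768], [0.7015, -0.0901], [0.7044, 0.0406]]
yaw [np.float64(-1.746713108580453), np.float64(-2.383882637730068)]
knob [[0.6424, -0.0193]]
mid rack wells/back [[0.5914, 0.3219], [0.4516, 0.3267]]
ribtop [[0.477, 0.3273]]
short [[0.5694, 0.265], [0.4551, 0.2579]]
rib [[0.4778, 0.2581]]
block [[0.5718, 0.388], [0.446, 0.3971]]
rib [[0.4649, 0.3987]]
tray [[0.4133, -0.1526], [0.3853, -0.424], [0.6224, -0.4444], [0.6521, -0.184]]
[ 0.51830311 -0.30123664  0.02      ]
```

```bash
python3 - <<'E'
from h import *
go([.478,.2585,.16],np.radians(3.5))
E
```

```text
t 0.9 tcp [0.1674 0.5762 0.2   ] -> shift [38.69 21.84  4.  ] turn [  0.   -0.  -19.7]
```

```bash
python3 -m crank '[[[19.3,10.9,2],[0,0,0],4],[[19.3,10.9,2],[0,0,0],4],[[19.3,10.9,2],[0,0,0],4],[[19.3,10.9,2],[0,0,0],4],[[19.3,10.9,2],[0,0,0],4]]' 40; python3 -m crank '[[[19.4,10.9,2],[0,0,-19.7],4],[[19.4,10.9,2],[0,0,-19.7],4],[[19.4,10.9,2],[0,0,-19.7],4],[[19.4,10.9,2],[0,0,-19.7],4],[[19.4,10.9,2],[0,0,-19.7],4]]'
python3 - <<'E'
from h import *
go([.478,.2585,.16],np.radians(3.5))
cv2.imwrite('pics/w1.png',ctrl.get_image('wrist'))
E
```

```text
time: 1.4
tcp_pos: [0.3243, 0.4151, 0.1802]
eef_rot: [-3.109, 0.446, -0.001]
contact_force: [0.1, -0.8, -0.5]
opening: 0.471
finger_force: 0.0
time: 1.9
tcp_pos: [0.4797, 0.2564, 0.1599]
eef_rot: [3.14, 0.094, 0.0]
contact_force: [0.4, 0.8, -0.9]
opening: 0.47
finger_force: 0.0
t 1.9 tcp [0.4797 0.2564 0.1599] -> shift [-0.16 -0.22 -0.01] turn [ 0.  -0.  -0.1]
```

View pics/w1.png

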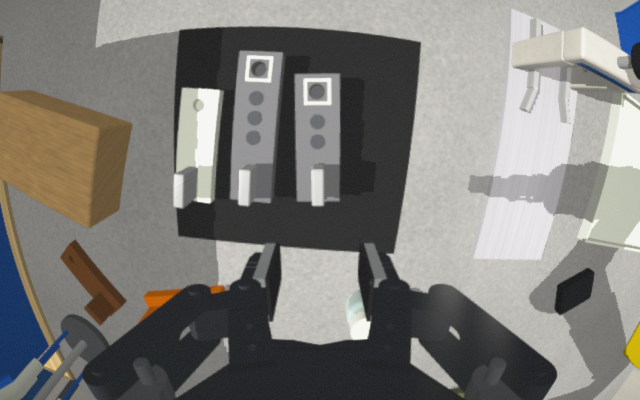

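The wrist view shows the short rack's well at (317,91) and the medium's at (259,68). The rack back edges are at v≈202 and the rib tops near v 170–205. The block cup is at (198,105).

```bash
python3 - <<'E'
from h import *
def C(n,z,*pts):
    P=np.array([p2w('wrist',u,v,z) for u,v in pts]);print(n,P[:,:2].round(4).tolist());return P
print(ctrl.camera_info('wrist'))
P=C('short well, back L,R',.027,(317,91),(297,202),(339,202)); d=P[0]-P[1:].mean(0);print(np.hypot(*d[:2]),np.degrees(np.arctan2(d[1],d[0])))
r=P[0][:2]-d[:2]/np.hypot(*d[:2])*.090;print('rib c',r)
P=C('med well, back',.027,(259,68),(231,204),(273,204)); d=P[0]-P[1:].mean(0);print(np.hypot(*d[:2]),np.degrees(np.arctan2(d[1],d[0])))
print('rib c',P[0][:2]-d[:2]/np.hypot(*d[:2])*.115)
C('rib top s',.057,(312,170),(325,170),(312,205),(324,205))
P=C('blk cup, back',.017,(198,105),(178,206),(210,206))
go([*r,.031],np.arctan2(.0071,.1143))
E
```

```text
{'fx': 309.70691628693146, 'fy': 309.70691628693146, 'cx': 319.26418070885074, 'cy': 200.10094964097019, 'position': array([0.55656445, 0.25867555, 0.33356323]), 'orientation': array([ 2.11319668, -1.99637206, -0.29626213])}
short well, back L,R [[0.5729, 0.2606], [0.459, 0.2751], [0.4615, 0.2315]]
0.1129035523801676 3.7396975563208583
rib c [0.48310198 0.25476427]
med well, back [[0.5942, 0.3188], [0.4527, 0.3459], [0.4554, 0.3002]]
0.14018501672459013 -1.7577596811332559
rib c [0.47923933 0.32228904]
rib top s [[0.4998, 0.261], [0.5005, 0.2492], [0.4664, 0.2593], [0.467, 0.248]]
blk cup, back [[0.5571, 0.3858], [0.443, 0.4144], [0.4455, 0.3738]]
t 1.9 tcp [0.4814 0.254  0.1592] -> shift [ 0.18 -0.09 12.82] turn [ 0.1  0.  -0.3]
```

```bash
python3 -m crank '[[[0.2,-0.1,5],[0,0,-0.3],4],[[0.2,-0.1,9],[0,0,-0.3],4],[[0.2,-0.1,12.6],[0,0,-0.3],4],[[0.2,-0.1,12.6],[0,0,-0.3],4]]' 60; python3 -m crank '[[[0,0,0],[0,0,0],0],[[0,0,0],[0,0,0],0],[[0,0,0],[0,0,0],0],[[0,0,0],[0,0,0],0],[[0,0,0],[0,0,0],0]]' 60
python3 -m crank '[[[0,0,-2],[0,0,0],0],[[0,0,-4],[0,0,0],0],[[0,0,-6],[0,0,0],0],[[0,0,-6],[0,0,0],0]]'
python3 - <<'E'
from h import *
go([.478,.2585,.16],np.radians(3.5))
cv2.imwrite('pics/w2.png',ctrl.get_image('wrist'))
E
```

```text
time: 2.35
tcp_pos: [0.477, 0.2575, 0.0282]
eef_rot: [3.134, 0.103, -0.013]
contact_force: [0.4, -0.5, -0.1]
opening: 0.468
finger_force: 0.0
time: 2.85
tcp_pos: [0.4804, 0.2603, 0.0349]
eef_rot: [-3.139, -0.104, -0.002]
contact_force: [0.2, -0.1, 0.2]
opening: 0.002
finger_force: 0.0
time: 3.25
tcp_pos: [0.4817, 0.261, 0.0978]
eef_rot: [-3.137, -0.104, -0.008]
contact_force: [0.9, -0.9, 0.4]
opening: 0.001
finger_force: 0.0
t 3.2 tcp [0.4817 0.261  0.0978] -> shift [-0.35  0.2  -6.22] turn [-0.2 -0.3  0.3]
```

View pics/w2.png

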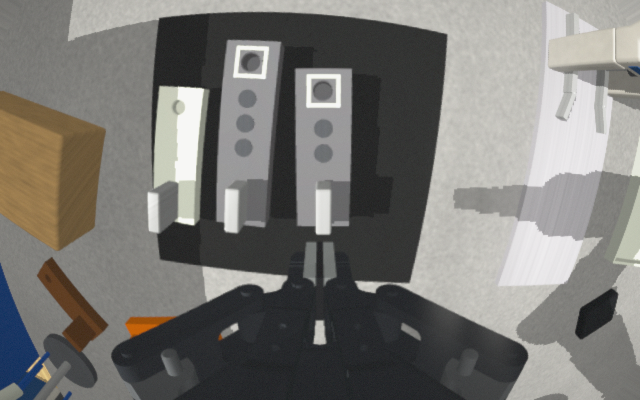

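The grip missed: the fingers are shut at about (320,250) with nothing between them, and the rib is still in place at (323,208). I'll check the projections.

```bash
python3 - <<'E'
from h import *
for i in range(4):
    s=ctrl.read_state();ci=ctrl.camera_info('wrist')
    print(s['tcp_pos'].round(4),s['eef_rot'].round(3),s['q'].round(4),s['opening'],'tip px',w2p('wrist',s['tcp_pos'],ci).round(1), ci['position'].round(4))
    ctrl.get_image('wrist')
ci=ctrl.camera_info('wrist')
def C(n,z,*pts):
    P=np.array([p2w('wrist',u,v,z,ci) for u,v in pts]);print(n,P[:,:2].round(4).tolist());return P
C('short well, back L,R',.027,(323,91),(297,227),(349,227))
C('rib top',.057,(316,183),(331,183),(315,235),(331,235))
A=R.from_rotvec(s['eef_rot']);print('cam in tool',A.inv().apply(ci['position']-s['tcp_pos']), (A.inv()*R.from_rotvec(ci['orientation'])).as_rotvec())
ctrl.get_image('top');print(ctrl.get_image('top').shape)
img=ctrl.get_image('top');cv2.imwrite('pics/t2.png',cv2.resize(img[120:260,205:345],None,fx=4,fy=4,interpolation=cv2.INTER_CUBIC))
E
```

```text
[0.4809 0.2606 0.0958] [-3.138 -0.104 -0.004] [ 8.6440e-01 -9.1900e-02 -2.3430e-01  4.0000e-04 -1.4251e+00  7.7260e-01] 0.004646614096715927 tip px [318.8 233.9] [0.5556 0.2652 0.2704]
[0.4802 0.2602 0.0943] [-3.139e+00 -1.040e-01 -1.000e-03] [ 8.6440e-01 -9.1000e-02 -2.3610e-01 -2.0000e-04 -1.4248e+00  7.7270e-01] -0.0018069878228992478 tip px [318.8 233.9] [0.5553 0.265  0.2687]
[0.4798 0.2599 0.0934] [ 3.14e+00  1.04e-01 -1.00e-03] [ 8.6440e-01 -9.0500e-02 -2.3710e-01 -5.0000e-04 -1.4248e+00  7.7260e-01] -0.0012714035725748302 tip px [318.8 233.9] [0.5551 0.2649 0.2678]
[0.4797 0.2597 0.093 ] [ 3.139e+00  1.040e-01 -2.000e-03] [ 8.6440e-01 -9.0100e-02 -2.3750e-01 -4.0000e-04 -1.4248e+00  7.7270e-01] 0.0009459689698403111 tip px [318.8 233.9] [0.555  0.2648 0.2673]
short well, back L,R [[0.5679, 0.2621], [0.4562, 0.2762], [0.4591, 0.2327]]
rib top [[0.5026, 0.263], [0.5033, 0.2525], [0.4631, 0.2613], [0.4639, 0.2494]]
cam in tool [ 7.53175981e-02  1.24661541e-06 -1.74243844e-01] [-0.23606702 -0.23272636  1.55823126]
(400, 640, 3)
```

View pics/t2.png

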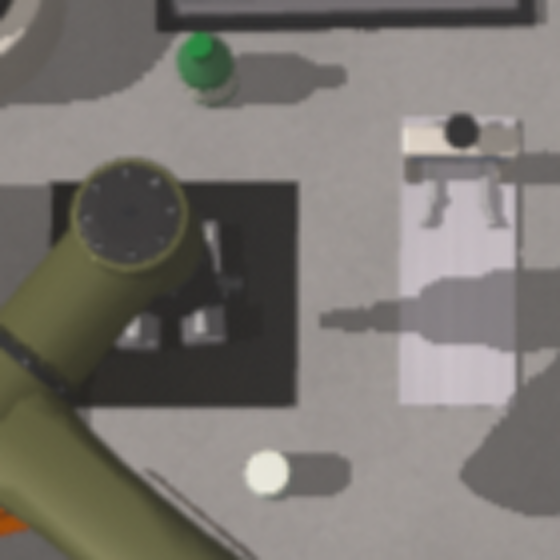

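```bash
python3 -m crank '[[[0.3,0.4,0],[0,0,0],4],[[0.3,0.4,2],[0,0,0],4],[[0.3,0.4,4],[0,0,0],4],[[0.3,0.4,6],[0,0,0],4],[[0.3,0.4,6],[0,0,0],4]]' 60; python3 -m crank '[[[0,0,0],[0,0,0],4],[[0,0,0],[0,0,0],4],[[0,0,0],[0,0,0],4]]'
python3 - <<'E'
from h import *
go([.4834,.2546,.031],np.radians(3.5))
cv2.imwrite('pics/w3.png',ctrl.get_image('wrist'))
E
```

```text
time: 4.15
tcp_pos: [0.4818, 0.2546, 0.0307]
eef_rot: [3.137, 0.103, -0.007]
contact_force: [-0.1, -0.6, 0.2]
opening: 0.465
finger_force: 0.0
time: 4.45
tcp_pos: [0.484, 0.2566, 0.0354]
eef_rot: [-3.139, -0.104, -0.003]
contact_force: [-0.1, -0.0, 0.5]
opening: 0.467
finger_force: 0.0
t 4.5 tcp [0.484  0.2566 0.0354] -> shift [-0.08  0.2   0.44] turn [-0.1 -0.1  0.3]
```

View pics/w3.png

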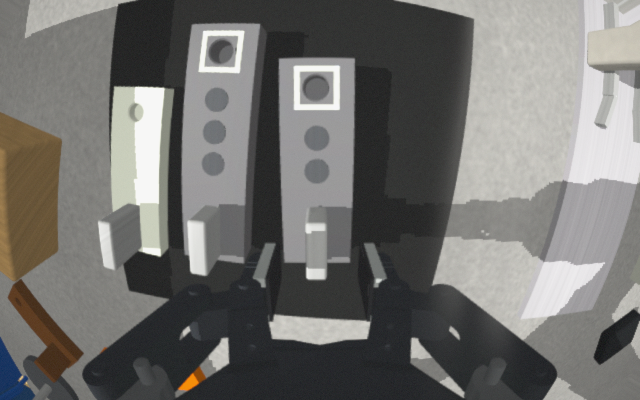

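The fingers sit behind the rib in this view: tips at (270,245) and (370,245), rib at u 307–327 and v 208–278. I'll work out where the tips really are in the tool frame.

```bash
python3 - <<'E'
from h import *
s=ctrl.read_state();ci=ctrl.camera_info('wrist');A=R.from_rotvec(s['eef_rot'])
c=A.inv().apply(ci['position']-s['tcp_pos'])*1e3
for px in [(320,242),(320,234),(274,245),(366,245),(320,290)]:
    d=A.inv().apply(ray(ci,*px,True))
    for h in (-60,-40,-20,-10,0): print(px,h,(c+d*((h-c[2])/d[2])).round(1))
print('rib top corners & base px',[w2p('wrist',[.4834+a,.2546+b,z],ci).round() for a in(-.018,.018) for b in(-.006,.006) for z in (.057,.027)])
E
```

```text
(320, 242) -60 [ 22.3   0.5 -60. ]
(320, 242) -40 [ 13.1   0.6 -40. ]
(320, 242) -20 [  3.8   0.7 -20. ]
(320, 242) -10 [ -0.8   0.7 -10. ]
(320, 242) 0 [-5.5  0.8  0. ]
(320, 234) -60 [ 25.9   0.5 -60. ]
(320, 234) -40 [ 17.2   0.6 -40. ]
(320, 234) -20 [  8.6   0.7 -20. ]
(320, 234) -10 [  4.3   0.7 -10. ]
(320, 234) 0 [-0.   0.8  0. ]
(274, 245) -60 [ 20.9 -18.4 -60. ]
(274, 245) -40 [ 11.3 -21.6 -40. ]
(274, 245) -20 [  1.8 -24.8 -20. ]
(274, 245) -10 [ -3.  -26.4 -10. ]
(274, 245) 0 [ -7.7 -28.    0. ]
(366, 245) -60 [ 20.8  19.4 -60. ]
(366, 245) -40 [ 11.3  22.8 -40. ]
(366, 245) -20 [  1.8  26.2 -20. ]
(366, 245) -10 [ -3.   27.9 -10. ]
(366, 245) 0 [-7.8 29.6  0. ]
(320, 290) -60 [ -1.1   0.5 -60. ]
(320, 290) -40 [-14.4   0.6 -40. ]
(320, 290) -20 [-27.8   0.7 -20. ]
(320, 290) -10 [-34.4   0.8 -10. ]
(320, 290) 0 [-41.1   0.8   0. ]
rib top corners & base px [array([330., 279.]), array([329., 255.]), array([310., 278.]), array([311., 254.]), array([336., 221.]), array([333., 204.]), array([313., 219.]), array([314., 202.])]
```

```bash
python3 -m crank '[[[0,0.2,0.5],[0,0,0],4],[[0,0.2,1],[0,0,0],4],[[0,0.2,1],[0,0,0],4]]' 60; python3 -m crank '[[[0,0,0],[0,0,0],0],[[0,0,0],[0,0,0],0],[[0,0,0],[0,0,0],0],[[0,0,0],[0,0,0],0]]' 30
python3 - <<'E'
from h import *
go([.4834,.2546,.031],np.radians(3.5))
cv2.imwrite('pics/w4.png',ctrl.get_image('wrist'))
E
```

```text
time: 4.8
tcp_pos: [0.4829, 0.2536, 0.0228]
eef_rot: [3.139, 0.104, -0.002]
contact_force: [-0.3, -0.4, 0.3]
opening: 0.467
finger_force: 0.0
time: 5.2
tcp_pos: [0.4837, 0.2544, 0.0243]
eef_rot: [-3.139, -0.104, -0.001]
contact_force: [1.0, 0.7, 0.7]
opening: 0.117
finger_force: 29.3
t 5.2 tcp [0.4837 0.2544 0.0243] -> shift [-0.03 -0.02 -0.67] turn [-0.  -0.   0.3]
```

```bash
python3 -m crank '[[[0,0,0],[0,0,0],3.5],[[0,0,0.5],[0,0,0],3.5],[[0,0,1],[0,0,0],3.5],[[0,0,1.5],[0,0,0],3.5],[[0,0,1.5],[0,0,0],3.5]]' 60; python3 -m crank '[[[0,0,0],[0,0,0],0],[[0,0,0],[0,0,0],0],[[0,0,0],[0,0,0],0],[[0,0,0],[0,0,0],0]]' 60
python3 - <<'E'
from h import *
go([.4834,.2546,.031],np.radians(3.5))
cv2.imwrite('pics/w4.png',ctrl.get_image('wrist'))
E
```

```text
time: 5.75
tcp_pos: [0.4829, 0.2536, 0.0076]
eef_rot: [3.138, 0.104, -0.003]
contact_force: [-0.3, -0.3, -0.2]
opening: 0.412
finger_force: 0.0
time: 6.15
tcp_pos: [0.4833, 0.254, 0.0087]
eef_rot: [3.14, 0.104, -0.001]
contact_force: [-0.1, 0.5, -1.4]
opening: 0.127
finger_force: 63.1
t 6.2 tcp [0.4833 0.254  0.0087] -> shift [ 0.02 -0.06 -2.23] turn [0.  0.  0.3]
```

View pics/w4.png

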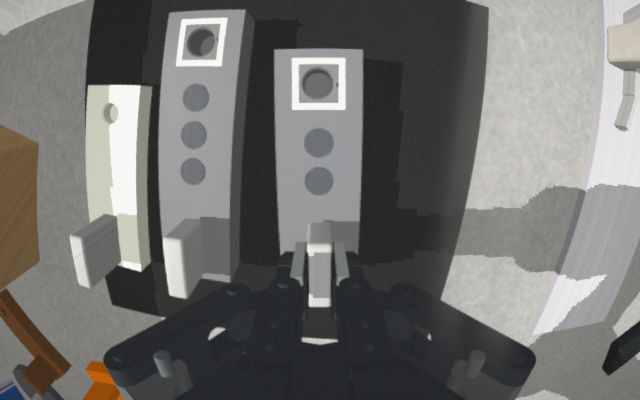

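The pads now hold the rib at (320,265). The well is at (318,84), well centred on the tool line.

```bash
python3 - <<'E'
from h import *
s=ctrl.read_state();ci=ctrl.camera_info('wrist');A=R.from_rotvec(s['eef_rot'])
w=p2w('wrist',318,84,.027,ci);print(w, A.inv().apply(w-s['tcp_pos'])*1e3)
N=np.array([.6437,-.021]);y=np.radians(-2);u=np.array([np.cos(y),np.sin(y)])
print(ctrl.find_in('wrist','rack_short')[:1])
p=N-u*.190; go([*p,.08],y)
E
```

```text
[0.57035537 0.2601165  0.027     ] [ 87.27236058  -0.35915494 -18.33506994]
[{'rect': [0.4305, 0.1203, 0.5694, 0.759], 'p': 0.76}]
t 6.2 tcp [0.4833 0.254  0.0087] -> shift [-4.72 26.58 -7.12] turn [0.  0.  5.8]
```

```bash
python3 -m crank '[[[0,0,-2],[0,0,0],0],[[0,0,-4],[0,0,0],0],[[0,0,-6],[0,0,0],0],[[-1,1,-7],[0,0,0],0],[[-2,4,-7],[0,0,1],0]]'; python3 -m crank '[[[-1,4,0],[0,0,1],0],[[-2,8,0],[0,0,2],0],[[-2.5,12,0],[0,0,3],0],[[-2.7,16,0],[0,0,4],0],[[-2.7,19,0],[0,0,4.8],0]]';  python3 -m crank '[[[-0.3,2,0],[0,0,0],0],[[-0.3,3,0],[0,0,0],0],[[-0.3,3,0],[0,0,0],0],[[-0.3,3,0],[0,0,0],0]]'
python3 - <<'E'
from h import *
N=np.array([.6437,-.021]);y=np.radians(-2);u=np.array([np.cos(y),np.sin(y)])
p=N-u*.190; go([*p,.08],y)
cv2.imwrite('pics/w5.png',ctrl.get_image('wrist'))
E
```

```text
time: 6.75
tcp_pos: [0.4667, 0.2141, 0.0806]
eef_rot: [-3.139, -0.079, -0.003]
contact_force: [0.8, 0.2, -2.0]
opening: 0.12
finger_force: 63.1
time: 7.25
tcp_pos: [0.4481, 0.0199, 0.0792]
eef_rot: [-3.141, 0.057, -0.001]
contact_force: [-0.0, 0.8, -1.2]
opening: 0.122
finger_force: 63.1
time: 7.65
tcp_pos: [0.4445, -0.0077, 0.079]
eef_rot: [-3.141, 0.055, 0.0]
contact_force: [0.6, -0.3, -2.9]
opening: 0.123
finger_force: 63.1
t 7.7 tcp [ 0.4445 -0.0077  0.079 ] -> shift [ 0.95  0.63 -0.1 ] turn [-0.  0. -0.]
```

View pics/w5.png

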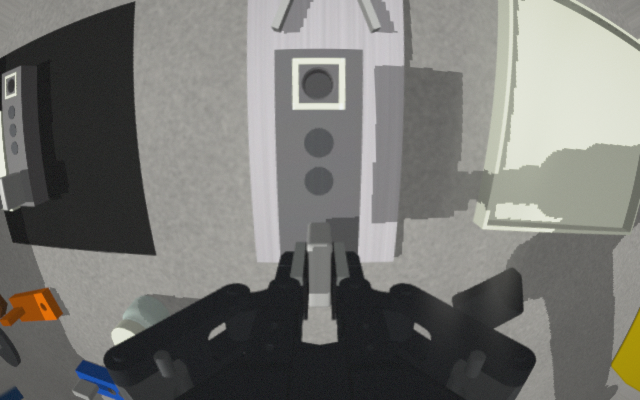

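The rack is held level over the deck, well at (318,83). Deck front corners are at (257,262) and (395,262), and the flare ends at about (273,30) and (382,30).

```bash
python3 - <<'E'
from h import *
s=ctrl.read_state();ci=ctrl.camera_info('wrist')
P=np.array([p2w('wrist',u,v,.008,ci) for u,v in [(257.5,262),(395,262),(248,20),(412,20),(250,130),(403,130)]]);print(P[:,:2].round(4).tolist())
c=P.reshape(3,2,3).mean(1);print(c, np.degrees(np.arctan2(c[1,1]-c[0,1],c[1,0]-c[0,0])), np.linalg.norm(P[0::2]-P[1::2],axis=1))
y=np.arctan2(c[1,1]-c[0,1],c[1,0]-c[0,0]);print('needle est',c[0][:2]+.26*np.array([np.cos(y),np.sin(y)]))
F=np.array([p2w('wrist',u,v,.022,ci) for u,v in [(273,30),(382,30)]]);print('flare',F)
g=cv2.cvtColor(cv2.imread('pics/w5.png'),cv2.COLOR_BGR2GRAY).astype(int)
for v in(20,130,200,250): 
    d=np.abs(np.diff(cv2.GaussianBlur(g[v:v+5].mean(0).astype(np.float32)[None],(5,1),0)[0]));print(v,[(i,int(d[i])) for i in range(235,425) if d[i]>5])
col=g[:,264:270].mean(1);print([(i,int(col[i])) for i in range(252,270)]);col=g[:,380:386].mean(1);print([(i,int(col[i])) for i in range(252,270)])
E
```

```text
[[0.3876, 0.0502], [0.3827, -0.0752], [0.5957, 0.0434], [0.5931, -0.0875], [0.505, 0.0455], [0.5012, -0.0774]]
[[ 0.38515194 -0.0124797   0.008     ]
 [ 0.59439959 -0.0220429   0.008     ]
 [ 0.50309161 -0.01596931  0.008     ]] -2.616755494068184 [0.12549026 0.13101028 0.12294562]
needle est [ 0.64488083 -0.02435003]
flare [[ 0.58118122  0.02160875  0.022     ]
 [ 0.57925905 -0.05912952  0.022     ]]
20 [(245, 7), (246, 12), (247, 10), (278, 12), (279, 24), (280, 30), (281, 21), (283, 9), (284, 13), (285, 9), (301, 11), (302, 20), (303, 20), (304, 9), (364, 6), (365, 13), (366, 14), (367, 8), (369, 10), (370, 14), (371, 10), (377, 10), (378, 14), (379, 13), (380, 7), (389, 6), (390, 7), (391, 8), (392, 12), (393, 13), (394, 7), (401, 13), (402, 25), (403, 27), (404, 16), (405, 5), (408, 5), (409, 12), (410, 16), (411, 12)]
130 [(246, 7), (247, 11), (248, 10), (249, 5), (272, 5), (273, 14), (274, 22), (275, 21), (276, 11), (307, 5), (308, 5), (328, 5), (329, 6), (330, 5), (359, 5), (360, 15), (361, 23), (362, 20), (363, 11), (373, 10), (374, 19), (375, 19), (376, 11), (401, 6), (402,
[... 491 characters left out ...]
(330, 18), (331, 19), (332, 6), (333, 9), (334, 13), (335, 8), (343, 6), (344, 11), (345, 12), (346, 8), (353, 5), (354, 8), (355, 18), (356, 34), (357, 42), (358, 29), (359, 10), (392, 15), (393, 26), (394, 25), (395, 14), (396, 5), (400, 12), (401, 16), (402, 11)]
[(252, 192), (253, 192), (254, 192), (255, 192), (256, 193), (257, 192), (258, 191), (259, 192), (260, 192), (261, 190), (262, 174), (263, 161), (264, 159), (265, 158), (266, 158), (267, 157), (268, 158), (269, 158)]
[(252, 198), (253, 198), (254, 198), (255, 198), (256, 198), (257, 199), (258, 199), (259, 199), (260, 196), (261, 188), (262, 168), (263, 160), (264, 158), (265, 159), (266, 158), (267, 159), (268, 157), (269, 155)]
```

```bash
cat >> h.py <<'E'
N=np.array([.6445,-.0225]);SY=np.radians(-2.2)
def st(x,y=0,z=0): # station mm -> world
    c,s=np.cos(SY),np.sin(SY);return np.array([N[0]+(c*x-s*y)/1e3,N[1]+(s*x+c*y)/1e3,z/1e3])
E
python3 - <<'E'
from h import *
s=ctrl.read_state();ci=ctrl.camera_info('wrist')
P=np.array([p2w('wrist',u,v,.008,ci) for u,v in [(255.5,252),(394.5,252),(251,202),(398.3,202),(248,132),(402.5,132),(247,22),(410.5,22)]])
c=P.reshape(4,2,3).mean(1);print(c, np.linalg.norm(P[0::2]-P[1::2],axis=1),np.polyfit(c[:,0],c[:,1],1), np.polyval(np.polyfit(c[:,0],c[:,1],1),.6445))
go(st(-187.3,0,22),SY)
go(st(-187.3,0,16),SY)
E
```

```text
[[ 0.39546671 -0.01157188  0.008     ]
 [ 0.44258023 -0.01258094  0.008     ]
 [ 0.50152262 -0.01488167  0.008     ]
 [ 0.59263755 -0.02092658  0.008     ]] [0.12496575 0.12470837 0.12429807 0.13046893] [-0.04826739  0.00832538] -0.022782954732192908
t 7.7 tcp [ 0.4445 -0.0075  0.0789] -> shift [1.31 0.74 5.69] turn [-0.   0.   0.2]
t 7.7 tcp [ 0.4445 -0.0075  0.0789] -> shift [1.31 0.74 6.29] turn [-0.   0.   0.2]
```

```bash
sed -i 's/^N=.*/N=np.array([.6445,-.0203]);SY=np.radians(-2.0)/' h.py
python3 -m crank '[[[1.3,0.6,2],[0,0,0],0],[[1.3,0.6,4],[0,0,0],0],[[1.3,0.6,5],[0,0,0],0],[[1.3,0.6,5.5],[0,0,0],0],[[1.3,0.6,5.5],[0,0,0],0]]'; python3 -m crank '[[[0,0,0.4],[0,0,0],0],[[0,0,0.7],[0,0,0],0],[[0,0,0.7],[0,0,0],0],[[0,0,0.7],[0,0,0],0]]'
python3 - <<'E'
from h import *
go(st(-137.3,0,15.5),SY)
go(st(-87.3,0,15.5),SY)
E
```

```text
time: 8.2
tcp_pos: [0.4571, -0.0142, 0.0239]
eef_rot: [3.141, -0.054, -0.001]
contact_force: [0.6, 0.3, -1.3]
opening: 0.117
finger_force: 63.1
time: 8.6
tcp_pos: [0.4574, -0.0145, 0.0173]
eef_rot: [3.141, -0.055, 0.001]
contact_force: [-0.1, 0.5, -2.1]
opening: 0.117
finger_force: 63.1
t 8.6 tcp [ 0.4574 -0.0145  0.0173] -> shift [ 4.99 -0.08  0.18] turn [ 0. -0. -0.]
t 8.6 tcp [ 0.4574 -0.0145  0.0173] -> shift [ 9.99 -0.08  0.18] turn [ 0. -0. -0.]
```

```bash
python3 -m crank '[[[0.5,0,0.15],[0,0,0],0],[[1.5,-0.1,0.15],[0,0,0],0],[[3,-0.1,0.15],[0,0,0],0],[[4,-0.1,0.15],[0,0,0],0],[[5,-0.1,0.15],[0,0,0],0]]'; python3 -m crank '[[[1,0,0],[0,0,0],0],[[2,0,0],[0,0,0],0],[[3,0,0],[0,0,0],0],[[4,0,0],[0,0,0],0],[[5,0,0],[0,0,0],0]]';  python3 -m crank '[[[0,0,0],[0,0,0],0],[[0,0,0],[0,0,0],0],[[0,0,0],[0,0,0],0]]'
python3 - <<'E'
from h import *
go(st(-87.3,0,15.5),SY)
cv2.imwrite('pics/w6.png',ctrl.get_image('wrist'))
E
```

```text
time: 9.1
tcp_pos: [0.508, -0.0157, 0.0165]
eef_rot: [3.14, -0.055, 0.0]
contact_force: [-4.3, 0.8, 5.7]
opening: 0.127
finger_force: 64.2
time: 9.6
tcp_pos: [0.558, -0.0174, 0.0164]
eef_rot: [3.14, -0.055, 0.0]
contact_force: [-4.7, -0.2, 6.4]
opening: 0.131
finger_force: 35.9
time: 9.9
tcp_pos: [0.5587, -0.0171, 0.0165]
eef_rot: [3.141, -0.054, 0.005]
contact_force: [3.5, -1.3, 3.6]
opening: 0.123
finger_force: 61.8
t 9.9 tcp [ 0.5587 -0.0171  0.0165] -> shift [-0.14  0.02  0.1 ] turn [ 0.  -0.2  0. ]
```

View pics/w6.png

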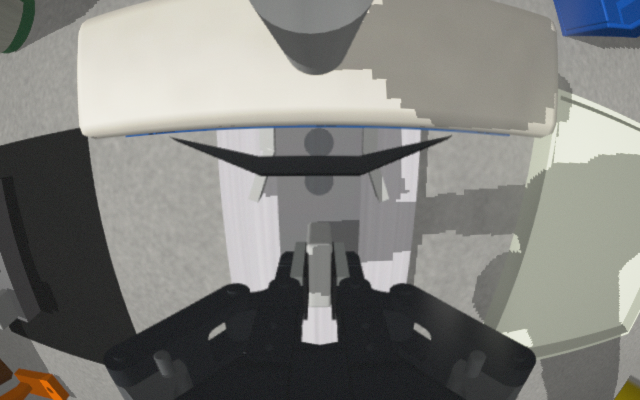

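The rack is in between the fences, with discs at (319,142) and (319,181) as before, so it hasn't slipped. The knob shows ahead at (317,40).

```bash
python3 -m crank '[[[-0.1,0,0],[0,0,0],0],[[-0.1,0,-0.05],[0,0,0],0],[[-0.1,0,-0.1],[0,0,0],0],[[-0.1,0,-0.1],[0,0,0],0]]'; python3 -m crank '[[[0,0,0],[0,0,0],4],[[0,0,0],[0,0,0],4],[[0,0,-3],[0,0,0],4],[[0,0,-8],[0,0,0],4],[[0,0,-12],[0,0,0],4]]';  python3 -m crank '[[[0,0,-4],[0,0,0],0],[[0,0,-7],[0,0,0],0],[[0,0,-7],[0,0,0],0],[[0,0,-7],[0,0,0],0]]'
python3 - <<'E'
from h import *
go(st(0,0,160),SY)
cv2.imwrite('pics/w7.png',ctrl.get_image('wrist'))
E
```

```text
time: 10.35
tcp_pos: [0.5561, -0.0167, 0.0165]
eef_rot: [-3.141, 0.055, 0.0]
contact_force: [2.0, 1.2, 4.4]
opening: 0.119
finger_force: 61.8
time: 10.85
tcp_pos: [0.5554, -0.0173, 0.1377]
eef_rot: [3.14, -0.055, -0.003]
contact_force: [1.0, 0.2, 0.9]
opening: 0.47
finger_force: 0.0
time: 11.25
tcp_pos: [0.5559, -0.0167, 0.206]
eef_rot: [-3.141, 0.055, 0.002]
contact_force: [0.2, 1.1, -0.5]
opening: 0.001
finger_force: 0.0
t 11.2 tcp [ 0.5559 -0.0167  0.206 ] -> shift [8.88 0.05 4.59] turn [-0.   0.1 -0. ]
```

View pics/w7.png

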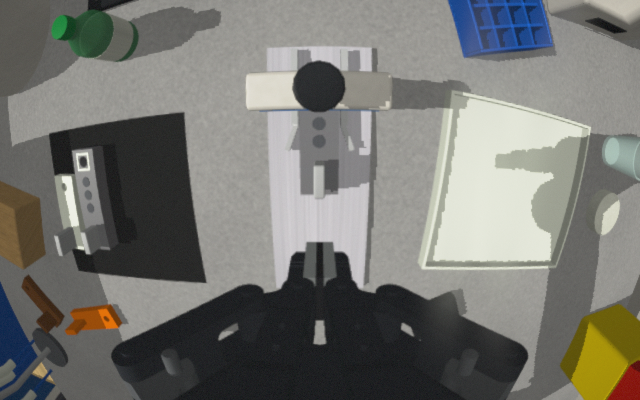

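The knob centre is at (319,86). The rack's back edge is at (319,195) under the bridge, discs at (319,123) and (319,139).

```bash
python3 - <<'E'
from h import *
ci=ctrl.camera_info('wrist')
def S(u,v,z):
    p=p2w('wrist',u,v,z,ci)[:2]-N;c,s=np.cos(SY),np.sin(SY);return (np.array([c*p[0]+s*p[1],-s*p[0]+c*p[1]])*1e3).round(1)
print('knob',S(319.3,86,.171),'rack back',S(301,195,.034),S(337,195,.034),'discs',S(319,123,.034),S(319,139,.034))
print('bridge corners',S(247,108,.13),S(391,109,.13),S(247,75,.13),S(391,75,.13),'deck front',S(277,288,.008),S(363,288,.008))
T=[p2w('wrist',u,v,z,ci).round(4).tolist() for u,v,z in[(452,92,.02),(590,127,.02),(556,269,.02),(420,267,.02)]];print(T,np.mean(T,0))
go(st(0,0,160),SY)
E
```

```text
knob [0.7 0. ] rack back [-114.2   21. ] [-114.2  -20.8] discs [-31.3   0.1] [-49.2   0.1]
bridge corners [-12.9  58.2] [-13.7 -57.9] [14.2 57.8] [ 14.2 -57.4] deck front [-259.9   60.1] [-260.1  -62.7]
[[0.6509, -0.1814, 0.02], [0.6236, -0.4402, 0.02], [0.3819, -0.4171, 0.02], [0.4184, -0.1515, 0.02]] [ 0.5187  -0.29755  0.02   ]
t 11.3 tcp [ 0.5555 -0.0168  0.2048] -> shift [8.92 0.04 4.46] turn [-0.   0.2 -0. ]
```

```bash
python3 -m crank '[[[4.5,0,0],[0,0,0],0],[[9,0,0],[0,0,0],0],[[9,0,2],[0,0,0],0],[[9,0,4.5],[0,0,0],0],[[9,0,4.5],[0,0,0],0]]'; python3 -m crank '[[[0,0,0.5],[0,0,0],0],[[0,0,1],[0,0,0],0],[[0,0,1.5],[0,0,0],0],[[0,0,1.5],[0,0,0],0]]'; python3 -m crank '[[[0,0,0.3],[0,0,0],0],[[0,0,0.6],[0,0,0],0],[[0,0,0.6],[0,0,0],0]]';python3 -m crank '[[[0,0,0.3],[0,0,0],0],[[0,0,0.6],[0,0,0],0],[[0,0,0.6],[0,0,0],0]]'
```

```text
time: 11.8
tcp_pos: [0.6435, -0.0201, 0.1541]
eef_rot: [3.14, -0.055, -0.018]
contact_force: [-1.1, -0.2, -1.0]
opening: 0.004
finger_force: 0.0
time: 12.2
tcp_pos: [0.6459, -0.02, 0.1465]
eef_rot: [-3.141, 0.055, -0.0]
contact_force: [-0.5, 0.7, -0.0]
opening: 0.004
finger_force: 0.0
time: 12.5
tcp_pos: [0.646, -0.0201, 0.1401]
eef_rot: [3.141, -0.055, -0.001]
contact_force: [0.2, -0.5, 0.1]
opening: 0.002
finger_force: 0.0
time: 12.8
tcp_pos: [0.6463, -0.0202, 0.1344]
eef_rot: [3.141, -0.055, 0.0]
contact_force: [-0.1, -0.3, 2.5]
opening: 0.0
finger_force: 1.0
```

```bash
python3 -m crank '[[[0,0,0.3],[0,0,0],0],[[0,0,0.6],[0,0,0],0],[[0,0,0.6],[0,0,0],0]]';python3 -m crank '[[[0,0,0.3],[0,0,0],0],[[0,0,0.6],[0,0,0],0],[[0,0,0.6],[0,0,0],0]]';python3 -m crank '[[[0,0,0.3],[0,0,0],0],[[0,0,0.5],[0,0,0],0],[[0,0,0.5],[0,0,0],0]]'
```

```text
time: 13.1
tcp_pos: [0.6463, -0.0202, 0.1283]
eef_rot: [3.141, -0.055, 0.001]
contact_force: [-0.4, 0.1, 2.6]
opening: -0.001
finger_force: 1.5
time: 13.4
tcp_pos: [0.6463, -0.0202, 0.1223]
eef_rot: [3.141, -0.055, 0.001]
contact_force: [0.2, -0.2, 3.5]
opening: -0.001
finger_force: 1.9
time: 13.7
tcp_pos: [0.6463, -0.0201, 0.1174]
eef_rot: [3.141, -0.055, 0.001]
contact_force: [0.4, -0.0, 4.4]
opening: -0.002
finger_force: 2.3
```

```bash
python3 -m crank '[[[0,0,0.3],[0,0,0],0],[[0,0,0.5],[0,0,0],0],[[0,0,0.5],[0,0,0],0],[[0,0,0.5],[0,0,0],0]]';python3 -m crank '[[[0,0,0.1],[0,0,0],0],[[0,0,0.2],[0,0,0],0],[[0,0,0.2],[0,0,0],0]]'
```

```text
time: 14.1
tcp_pos: [0.6465, -0.0202, 0.1157]
eef_rot: [3.141, -0.054, 0.004]
contact_force: [-5.5, 1.4, 14.4]
opening: 0.001
finger_force: 7.2
time: 14.4
tcp_pos: [0.6466, -0.0203, 0.1156]
eef_rot: [3.14, -0.054, 0.006]
contact_force: [-9.3, 2.5, 20.6]
opening: -0.0
finger_force: 10.4
```

Full travel: contact was at about .139 and the hard stop at .1157, so the needle is in the well. Now retract and grip again.

```bash
python3 -m crank '[[[0,0,-1],[0,0,0],0],[[0,0,-3],[0,0,0],0],[[0,0,-6],[0,0,0],0],[[0,0,-9],[0,0,0],0],[[0,0,-9],[0,0,0],0]]'; python3 -m crank '[[[-4,0,0],[0,0,0],4],[[-9,0,0],[0,0,0],4],[[-9,0,0],[0,0,0],4],[[-9,0,0],[0,0,0],4],[[-9,0,0],[0,0,0],4]]' 60
python3 - <<'E'
from h import *
go(st(-88.5,0,16.5),SY)
E
```

```text
time: 14.9
tcp_pos: [0.6475, -0.0202, 0.2049]
eef_rot: [-3.141, 0.055, -0.01]
contact_force: [0.3, -0.1, 1.4]
opening: 0.0
finger_force: 0.0
time: 15.4
tcp_pos: [0.5565, -0.0167, 0.2001]
eef_rot: [-3.141, 0.055, 0.001]
contact_force: [1.0, -0.1, 0.4]
opening: 0.473
finger_force: 0.0
t 15.4 tcp [ 0.5565 -0.0167  0.2001] -> shift [-0.03  0.06 18.36] turn [-0.  0. -0.]
```

```bash
python3 -m crank '[[[0,0,5],[0,0,0],4],[[0,0,10],[0,0,0],4],[[0,0,14],[0,0,0],4],[[0,0,17],[0,0,0],4],[[0,0,18.3],[0,0,0],4]]'; python3 -m crank '[[[0,0,0],[0,0,0],4],[[0,0,0],[0,0,0],0],[[0,0,0],[0,0,0],0],[[0,0,0],[0,0,0],0],[[0,0,0],[0,0,0],0]]' 60; python3 -m crank '[[[-2,0,-0.1],[0,0,0],0],[[-4,0,-0.1],[0,0,0],0],[[-6.5,0,-0.1],[0,0,0],0],[[-9,0,-0.1],[0,0,0],0],[[-12,0,-0.2],[0,0,0],0]]'; python3 -m crank '[[[0,0,0],[0,0,0],0],[[0,0,-3],[0,0,0],0],[[0,0,-6],[0,0,0],0],[[0,0,-8],[0,0,0],0],[[0,0,-8],[0,0,0],0]]'
python3 - <<'E'
from h import *
cv2.imwrite('pics/w8.png',ctrl.get_image('wrist'))
ci=ctrl.camera_info('wrist');s=ctrl.read_state();A=R.from_rotvec(s['eef_rot'])
for d in ctrl.find_in('wrist','rack_short_well')[:2]:
    r=np.array(d['rect'])*[640,400,640,400];print(d['p'],r.round())
def tr(x,y,z):
    a=np.radians(-6.2);c,s_=np.cos(a),np.sin(a);return np.array([.5185+(c*x-s_*y)/1e3,-.2985+(s_*x+c*y)/1e3,z/1e3])
go(tr(-40.3,-62,80),np.radians(-6.2))
E
```

```text
time: 15.9
tcp_pos: [0.5546, -0.0173, 0.0129]
eef_rot: [3.14, -0.056, -0.011]
contact_force: [1.0, -1.3, 0.2]
opening: 0.467
finger_force: 0.0
time: 16.4
tcp_pos: [0.5579, -0.0166, 0.0199]
eef_rot: [-3.14, 0.054, -0.007]
contact_force: [0.4, 1.6, 5.8]
opening: 0.122
finger_force: 61.7
time: 16.9
tcp_pos: [0.4358, -0.0128, 0.0199]
eef_rot: [-3.141, 0.056, -0.001]
contact_force: [2.2, 0.3, 1.8]
opening: 0.121
finger_force: 61.3
time: 17.4
tcp_pos: [0.4379, -0.0125, 0.1025]
eef_rot: [-3.14, 0.055, -0.007]
contact_force: [0.9, 0.5, -2.6]
opening: 0.121
finger_force: 60.6
0.93 [273.  51. 361. 305.]
t 17.5 tcp [ 0.436  -0.0126  0.0986] -> shift [ 4.78 34.18  1.83] turn [-0.   0.1  4.2]
```

View pics/w8.png

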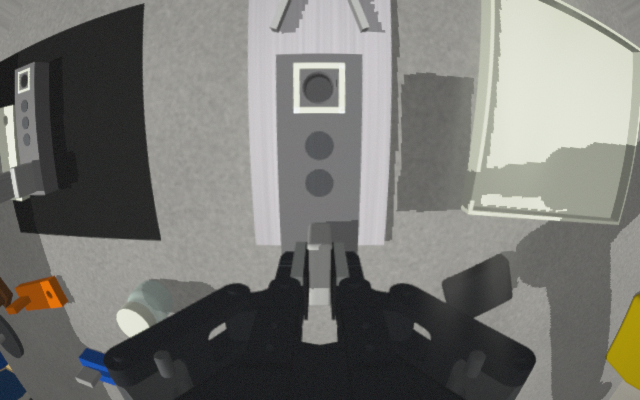

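The rack is held out over the deck, level, with its well at (318,88). Now carry it to the tray's far lane.

```bash
python3 -m crank '[[[1,4,0],[0,0,1],0],[[2,8,0],[0,0,2],0],[[3,12,0],[0,0,3],0],[[4,16,0],[0,0,4],0],[[4.8,20,0],[0,0,4.2],0]]'; python3 -m crank '[[[-0.4,4,0],[0,0,0],0],[[-0.6,8,0],[0,0,0],0],[[-0.8,12,0],[0,0,0],0],[[-1,14,2],[0,0,0],0],[[-1,14,2],[0,0,0],0]]';python3 -m crank '[[[0,0,1],[0,0,0],0],[[0,0,1],[0,0,0],0]]'
python3 - <<'E'
from h import *
cv2.imwrite('pics/w9.png',ctrl.get_image('wrist'))
def tr(x,y,z):
    a=np.radians(-6.2);c,s_=np.cos(a),np.sin(a);return np.array([.5185+(c*x-s_*y)/1e3,-.2985+(s_*x+c*y)/1e3,z/1e3])
go(tr(-40.3,-62,18),np.radians(-6.2))
E
```

```text
time: 18.0
tcp_pos: [0.4764, -0.2158, 0.0971]
eef_rot: [-3.136, 0.171, 0.005]
contact_force: [0.8, 0.7, -1.6]
opening: 0.122
finger_force: 60.6
time: 18.5
tcp_pos: [0.4488, -0.3532, 0.0736]
eef_rot: [-3.133, 0.176, 0.013]
contact_force: [0.3, -0.5, -3.2]
opening: 0.122
finger_force: 60.6
time: 18.7
tcp_pos: [0.4515, -0.3512, 0.0672]
eef_rot: [-3.135, 0.169, 0.005]
contact_force: [-0.0, 0.9, -2.5]
opening: 0.118
finger_force: 60.6
t 18.8 tcp [ 0.452  -0.3514  0.0684] -> shift [2.02 0.23 5.03] turn [-0.   0.1  0.1]
```

View pics/w9.png

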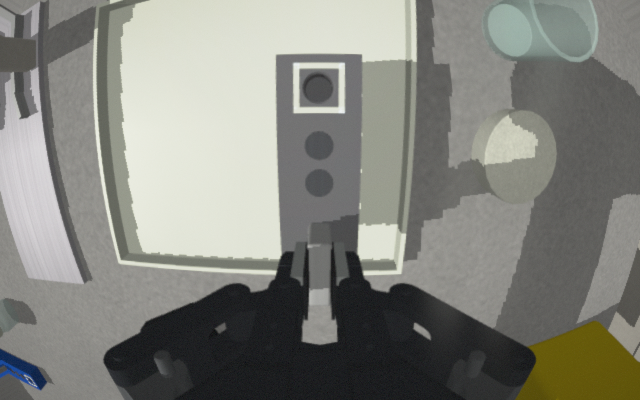

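The rack is over the tray, parallel to its walls. It needs 2 cm forward and then down.

```bash
python3 -m crank '[[[1,0,0],[0,0,0],0],[[2,0.1,0],[0,0,0],0],[[2,0.1,2],[0,0,0],0],[[2,0.1,4],[0,0,0],0],[[2,0.1,4.5],[0,0,0],0]]';python3 -m crank '[[[0,0,0.3],[0,0,0],0],[[0,0,0.5],[0,0,0],0],[[0,0,0.5],[0,0,0],0],[[0,0,0.5],[0,0,0],0]]';python3 -m crank '[[[0,0,0.1],[0,0,0],0],[[0,0,0.2],[0,0,0],0],[[0,0,0.2],[0,0,0],0]]'
```

```text
time: 19.25
tcp_pos: [0.4717, -0.3545, 0.0221]
eef_rot: [-3.135, 0.169, 0.005]
contact_force: [-0.7, 0.3, -3.3]
opening: 0.121
finger_force: 60.6
time: 19.65
tcp_pos: [0.4725, -0.3558, 0.0205]
eef_rot: [3.136, -0.17, 0.002]
contact_force: [-0.2, -0.6, -2.0]
opening: 0.122
finger_force: 60.6
time: 19.95
tcp_pos: [0.4719, -0.3556, 0.0175]
eef_rot: [3.137, -0.17, -0.0]
contact_force: [-0.1, 0.1, -2.9]
opening: 0.12
finger_force: 60.6
```

```bash
python3 -m crank '[[[0,0,0.1],[0,0,0],0],[[0,0,0.1],[0,0,0],0],[[0,0,0.2],[0,0,0],0],[[0,0,0.2],[0,0,0],0]]';python3 -m crank '[[[0,0,0],[0,0,0],1.5],[[0,0,0],[0,0,0],3],[[0,0,0],[0,0,0],4],[[0,0,0],[0,0,0],4]]';python3 -m crank '[[[0,0,-2],[0,0,0],4],[[0,0,-5],[0,0,0],4],[[0,0,-8],[0,0,0],4],[[0,0,-12],[0,0,0],4],[[0,0,-15],[0,0,0],4]]'
python3 - <<'E'
from h import *
ctrl.get_image('top')
for n in ['park_block','rack_medium','rack_short']:
  for d in ctrl.find_in('top',n)[:3]:
    r=np.array(d['rect'])*[640,400,640,400];print(n,d['p'],r.round(),p2w('top',(r[0]+r[2])/2,(r[1]+r[3])/2,.02).round(3))
cv2.imwrite('pics/w10.png',ctrl.get_image('wrist'))
go([.45,.25,.16],0)
E
```

```text
time: 20.35
tcp_pos: [0.4721, -0.3557, 0.016]
eef_rot: [3.137, -0.17, 0.001]
contact_force: [-1.1, 0.9, -0.5]
opening: 0.117
finger_force: 60.9
time: 20.75
tcp_pos: [0.4721, -0.3556, 0.0157]
eef_rot: [3.137, -0.17, 0.0]
contact_force: [0.7, -0.1, -0.3]
opening: 0.47
finger_force: 0.0
time: 21.25
tcp_pos: [0.4722, -0.356, 0.1684]
eef_rot: [3.136, -0.17, 0.003]
contact_force: [-0.0, -1.1, 1.1]
opening: 0.468
finger_force: 0.0
park_block 0.77 [217. 178. 232. 209.] [0.512 0.391 0.02 ]
park_block 0.71 [200. 230. 232. 255.] [0.302 0.423 0.02 ]
park_block 0.62 [166. 231. 192. 255.] [0.303 0.581 0.02 ]
rack_medium 0.83 [235. 170. 249. 205.] [0.534 0.315 0.02 ]
rack_medium 0.8 [228. 267. 264. 283.] [0.163 0.297 0.02 ]
rack_medium 0.66 [389. 176. 403. 206.] [ 0.505 -0.347  0.02 ]
rack_short 0.55 [393. 175. 407. 205.] [ 0.509 -0.365  0.02 ]
t 21.5 tcp [ 0.4719 -0.3553  0.1648] -> shift [ -8.71 -59.94   0.53] turn [-0.   0.  -6.2]
```

```bash
python3 -m crank '[[[-1,-5,0],[0,0,0],4],[[-2,-10,0],[0,0,0],4],[[-2.4,-15,0],[0,0,0],4],[[-2.4,-20,0],[0,0,0],4],[[-2.4,-22,0],[0,0,0],4]]'; python3 -m crank '[[[-2,-5,0],[0,0,0],4],[[-2.4,-10,0],[0,0,0],4],[[-2.4,-15,0],[0,0,0],4],[[-2.4,-20,0],[0,0,0],4],[[-2.4,-22,0],[0,0,0],4]]'; python3 -m crank '[[[-2,-5,0],[0,0,-2],4],[[-2.4,-10,0],[0,0,-4],4],[[-2.4,-15,0],[0,0,-4.4],4],[[-2.4,-20,0],[0,0,-4.4],4],[[-2.4,-23,0],[0,0,-4.4],4]]'; python3 -m crank '[[[0,0,0],[0,0,0],4],[[0,0,0],[0,0,0],4],[[0,0,0],[0,0,0],4]]'
cat >> h.py <<'E'
def frames(z,img=None):
    """bright square frames round wells in the wrist view: pixel centre, size, world xy at height z"""
    ci=ctrl.camera_info('wrist');im=ctrl.get_image('wrist') if img is None else img
    m=(im.min(2)>200).astype(np.uint8);cs,h=cv2.findContours(m,cv2.RETR_CCOMP,cv2.CHAIN_APPROX_SIMPLE);o=[]
    for c,k in zip(cs,h[0]):
        if k[3]<0: continue   # inner holes only
        a=cv2.contourArea(c);(u,v),(w,hh),an=cv2.minAreaRect(c)
        if a>80 and a>.7*w*hh and .6<w/hh<1.7: o.append((round(u,1),round(v,1),round(w),round(hh),p2w('wrist',u,v,z,ci)[:2].round(4)))
    return o
def locate(name,z):
    ci=ctrl.camera_info('wrist')
    for d in ctrl.find_in('wrist',name)[:3]:
        r=np.array(d['rect'])*[640,400,640,400];print(name,round(d['p'],2),r.round(1),'front/back mid',[p2w('wrist',(r[0]+r[2])/2,v,z,ci)[:2].round(4).tolist() for v in (r[1],r[3])])
E
python3 - <<'E'
from h import *
go([.479,.322,.1],np.radians(-1.8))
im=ctrl.get_image('wrist');cv2.imwrite('pics/w11.png',im);print(frames(.027,im));locate('rack_medium',.027);locate('park_block',.017)
E
```

```text
time: 22.0
tcp_pos: [0.4713, -0.1311, 0.1641]
eef_rot: [-3.137, 0.166, 0.002]
contact_force: [1.3, 0.2, -0.0]
opening: 0.472
finger_force: 0.0
time: 22.5
tcp_pos: [0.4709, 0.0901, 0.1637]
eef_rot: [3.136, -0.165, -0.004]
contact_force: [0.4, 0.1, -0.1]
opening: 0.469
finger_force: 0.0
time: 23.0
tcp_pos: [0.4718, 0.3207, 0.1631]
eef_rot: [3.139, -0.047, -0.004]
contact_force: [0.7, 0.2, -0.4]
opening: 0.467
finger_force: 0.0
time: 23.3
tcp_pos: [0.4727, 0.3174, 0.1647]
eef_rot: [3.14, -0.05, -0.001]
contact_force: [-0.2, 0.4, 0.3]
opening: 0.467
finger_force: 0.0
t 23.3 tcp [0.4727 0.3174 0.1647] -> shift [ 0.62 -0.49  6.47] turn [ 0.1  0.  -0. ]
[(309.5, 64.0, 21, 20, array([0.5928, 0.3225]))]
rack_medium 0.91 [285.6  45.6 329.9 199.1] front/back mid [[0.612, 0.3236], [0.4535, 0.3295]]
park_block 0.98 [100.9 257.3 163.4 328.7] front/back mid [[0.3765, 0.5727], [0.2455, 0.6211]]
park_block 0.79 [274.9 290.3 290.5 318.6] front/back mid [[0.3332, 0.3668], [0.2874, 0.3709]]
park_block 0.64 [225.7  86.1 270.9 210.5] front/back mid [[0.5752, 0.3872], [0.4394, 0.3975]]
```

```bash
python3 - <<'E'
from h import *
im=cv2.imread('pics/w11.png')
o=ortho('wrist',(.53,.322),0,(-110,110),(-34,34),.027,3,im);g=cv2.cvtColor(o,cv2.COLOR_BGR2GRAY)
# per x: left/right edges of grey against black
for x in (60,45,30,15,0,-10,-20):
    r=int((110-x)*3);row=cv2.GaussianBlur(g,(5,5),0)[r].astype(int)>85
    i=np.where(row)[0];print(x,34-i.min()/3,34-i.max()/3,'mid %.1f'%(34-(i.min()+i.max())/6))
cv2.imwrite('pics/o11.png',o)
E
```

```text
60 23.0 -22.0 mid 0.5
45 24.0 -21.333333333333336 mid 1.3
30 24.333333333333336 -20.333333333333336 mid 2.0
15 25.0 -19.666666666666664 mid 2.7
0 26.0 -19.333333333333336 mid 3.3
-10 26.333333333333332 -18.666666666666664 mid 3.8
-20 26.666666666666668 -18.333333333333336 mid 4.2
```

View pics/o11.png

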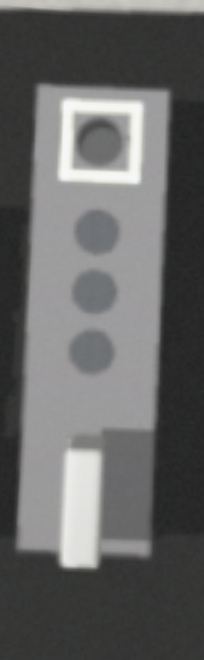

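The rectified view shows the medium rack clearly: well at (100,141), back edge at v≈552, a length of 155 mm, yaw −2.65° and the rib near the tail.

```bash
python3 - <<'E'
from h import *
go([.4781,.328,.010],np.radians(-2.65))
E
```

```text
t 23.4 tcp [0.473  0.3174 0.1657] -> shift [ 0.47 -1.08 15.57] turn [-0.  -0.   0.8]
```

```bash
python3 -m crank '[[[0.5,-1.1,4],[0,0,0.8],4],[[0.5,-1.1,8],[0,0,0.8],4],[[0.5,-1.1,10],[0,0,0.8],4],[[0.5,-1.1,10],[0,0,0.8],4],[[0.5,-1.1,10],[0,0,0.8],4]]';python3 -m crank '[[[0,0,0],[0,0,0],4],[[0,0,0],[0,0,0],4],[[0,0,0],[0,0,0],4]]'
python3 - <<'E'
from h import *
go([.4781,.328,.010],np.radians(-2.65));print(frames(.027))
E
```

```text
time: 23.95
tcp_pos: [0.4788, 0.3288, 0.0668]
eef_rot: [-3.14, 0.072, -0.002]
contact_force: [0.5, 0.4, 1.3]
opening: 0.467
finger_force: 0.0
time: 24.25
tcp_pos: [0.4786, 0.3295, 0.0668]
eef_rot: [-3.139, 0.071, -0.002]
contact_force: [0.3, 0.3, 0.2]
opening: 0.468
finger_force: 0.0
t 24.2 tcp [0.4786 0.3295 0.0668] -> shift [-0.05  0.16  5.68] turn [-0.1 -0.1  0. ]
[(321.5, 53.0, 28, 29, array([0.592 , 0.3226]))]
```

```bash
python3 -m crank '[[[0,0.1,2],[0,0,0],4],[[0,0.1,4],[0,0,0],4],[[0,0.1,5.5],[0,0,0],4],[[0,0.1,5.6],[0,0,0],4],[[0,0.1,5.6],[0,0,0],4]]';python3 -m crank '[[[0,0,0],[0,0,0],0],[[0,0,0],[0,0,0],0],[[0,0,0],[0,0,0],0],[[0,0,0],[0,0,0],0],[[0,0,0],[0,0,0],0]]' 80
python3 - <<'E'
from h import *
f=frames(.027);print(f);s=ctrl.read_state();A=R.from_rotvec(s['eef_rot'])
print(A.inv().apply(np.r_[f[0][4],.027]-s['tcp_pos'])*1e3)
go(st(-240,0,80),SY)
E
```

```text
time: 24.8
tcp_pos: [0.4783, 0.3281, 0.0098]
eef_rot: [3.14, -0.071, 0.0]
contact_force: [0.3, 1.0, -0.4]
opening: 0.469
finger_force: 0.0
time: 25.3
tcp_pos: [0.4787, 0.3285, 0.0108]
eef_rot: [-3.14, 0.071, -0.002]
contact_force: [-0.9, -1.0, 5.9]
opening: 0.123
finger_force: 79.5
[(319.5, 34.0, 36, 39, array([0.5923, 0.323 ]))]
[113.78086447   0.31915708 -16.02845469]
t 25.4 tcp [0.4787 0.3285 0.0108] -> shift [-5.85 34.33 -6.96] turn [-0.1 -0.1 -0.6]
```

```bash
python3 -m crank '[[[0,0,-2],[0,0,0],0],[[0,0,-4],[0,0,0],0],[[0,0,-6],[0,0,0],0],[[0,1,-7],[0,0,0],0],[[0,4,-7],[0,0,0],0]]'; python3 -m crank '[[[-1,4,0],[0,0,0],0],[[-2,8,0],[0,0,0],0],[[-3,12,0],[0,0,0],0],[[-4,16,0],[0,0,-0.6],0],[[-4,20,0],[0,0,-0.6],0]]';  python3 -m crank '[[[0,4,0],[0,0,0],0],[[0,8,0],[0,0,0],0],[[0,10.2,0],[0,0,0],0],[[0,10.2,0],[0,0,0],0],[[0,10.2,0],[0,0,0],0]]'
python3 - <<'E'
from h import *
s=ctrl.read_state();A=R.from_rotvec(s['eef_rot']);f=frames(s['tcp_pos'][2]-.0108+.027);print(f)
print(A.inv().apply(np.r_[f[0][4],s['tcp_pos'][2]+.0162]-s['tcp_pos'])*1e3)
go(st(-220,0,20),SY)
E
```

```text
time: 25.85
tcp_pos: [0.4765, 0.289, 0.0803]
eef_rot: [-3.139, 0.069, -0.001]
contact_force: [0.7, -0.9, -2.6]
opening: 0.115
finger_force: 78.5
time: 26.35
tcp_pos: [0.4255, 0.0884, 0.0786]
eef_rot: [-3.141, 0.053, 0.002]
contact_force: [0.9, 1.1, -1.2]
opening: 0.114
finger_force: 78.5
time: 26.85
tcp_pos: [0.423, -0.0124, 0.0787]
eef_rot: [-3.141, 0.058, 0.002]
contact_force: [-0.5, 0.8, -2.7]
opening: 0.115
finger_force: 78.6
[(320.0, 34.5, 42, 39, array([ 0.5364, -0.0171]))]
[113.45078773   0.56497744 -16.31169292]
t 26.9 tcp [ 0.4232 -0.0118  0.0789] -> shift [0.15 0.08 5.89] turn [-0.  0. -0.]
```

```bash
python3 -m crank '[[[0.1,0.1,2],[0,0,0],0],[[0.1,0.1,4],[0,0,0],0],[[0.1,0.1,5.5],[0,0,0],0],[[0.1,0.1,5.9],[0,0,0],0],[[0.1,0.1,5.9],[0,0,0],0]]'; python3 -m crank '[[[0,0,0.1],[0,0,0],0],[[0,0,0.2],[0,0,0],0],[[0,0,0.2],[0,0,0],0],[[0,0,0.2],[0,0,0],0]]'
python3 - <<'E'
from h import *
go(st(-113.6,0,18),SY)
E
```

```text
time: 27.4
tcp_pos: [0.4245, -0.0123, 0.0204]
eef_rot: [3.141, -0.053, -0.001]
contact_force: [0.2, 0.6, -1.9]
opening: 0.113
finger_force: 78.6
time: 27.8
tcp_pos: [0.4249, -0.0127, 0.0189]
eef_rot: [-3.141, 0.055, -0.001]
contact_force: [-0.8, 0.3, -1.1]
opening: 0.118
finger_force: 78.7
t 27.8 tcp [ 0.4249 -0.0127  0.0189] -> shift [ 1.061e+01 -1.000e-02  1.000e-01] turn [-0. -0. -0.]
```

```bash
python3 -m crank '[[[1,0,0.1],[0,0,0],0],[[2,0,0.1],[0,0,0],0],[[3,0,0.1],[0,0,0],0],[[4,0,0.1],[0,0,0],0],[[5,0,0.1],[0,0,0],0]]'; python3 -m crank '[[[1.5,0,0],[0,0,0],0],[[3,0,0],[0,0,0],0],[[4.5,0,0],[0,0,0],0],[[5.6,0,0],[0,0,0],0],[[5.6,0,0],[0,0,0],0]]';  python3 -m crank '[[[0,0,0],[0,0,0],0],[[0,0,0],[0,0,0],0],[[0,0,0],[0,0,0],0]]'
python3 - <<'E'
from h import *
go(st(-113.6,0,18),SY)
E
```

```text
time: 28.3
tcp_pos: [0.4752, -0.0148, 0.0188]
eef_rot: [3.141, -0.055, 0.001]
contact_force: [-3.9, 0.2, 5.7]
opening: 0.117
finger_force: 79.7
time: 28.8
tcp_pos: [0.5326, -0.0168, 0.0188]
eef_rot: [3.14, -0.055, 0.004]
contact_force: [2.6, -1.7, 3.2]
opening: 0.114
finger_force: 79.2
time: 29.1
tcp_pos: [0.5316, -0.0165, 0.0189]
eef_rot: [-3.141, 0.054, -0.005]
contact_force: [3.2, -2.0, 5.2]
opening: 0.115
finger_force: 79.6
t 29.1 tcp [ 0.5316 -0.0165  0.0189] -> shift [-0.07 -0.02  0.09] turn [-0.  -0.2  0. ]
```

```bash
python3 -m crank '[[[0,0,-0.1],[0,0,0],0],[[0,0,-0.1],[0,0,0],0],[[0,0,-0.1],[0,0,0],2],[[0,0,-0.1],[0,0,0],4],[[0,0,-0.1],[0,0,0],4]]'; python3 -m crank '[[[0,0,0],[0,0,0],4],[[0,0,-4],[0,0,0],4],[[0,0,-9],[0,0,0],4],[[0,0,-13],[0,0,0],4],[[0,0,-18],[0,0,0],4]]';  python3 -m crank '[[[0,0,0],[0,0,0],0],[[0,0,0],[0,0,0],0],[[0,0,0],[0,0,0],0],[[0,0,0],[0,0,0],0]]'
python3 - <<'E'
from h import *
o=ortho('wrist',N,SY,(-150,10),(-40,40),.034,3);g=cv2.cvtColor(o,cv2.COLOR_BGR2GRAY)
for y in (-15,-11,11,15):
    c=cv2.GaussianBlur(g,(5,5),0)[:,int((40-y)*3)].astype(int);d=np.diff(c);i=np.argsort(-abs(d[370:]))[:3]+370;print(y,[(round(10-k/3,1),int(d[k])) for k in i])
cv2.imwrite('pics/o12.png',o)
d=cv2.HoughCircles(cv2.medianBlur(g[:, 90:150],5),cv2.HOUGH_GRADIENT,1,30,param1=60,param2=14,minRadius=14,maxRadius=28);print(None if d is None else [(round(10-v/3,1),round(40-(u+90)/3,1),r/3) for u,v,r in d[0]])
go(st(0,0,150),SY)
E
```

```text
time: 29.6
tcp_pos: [0.5296, -0.0166, 0.0175]
eef_rot: [3.141, -0.055, -0.004]
contact_force: [0.5, -0.7, 0.6]
opening: 0.467
finger_force: 0.0
time: 30.1
tcp_pos: [0.5296, -0.0165, 0.1989]
eef_rot: [3.141, -0.055, -0.004]
contact_force: [0.8, 0.2, -0.4]
opening: 0.469
finger_force: 0.0
time: 30.5
tcp_pos: [0.5299, -0.0166, 0.1968]
eef_rot: [3.14, -0.055, -0.004]
contact_force: [-0.6, 0.5, -0.4]
opening: -0.0
finger_force: 0.0
-15 [(np.float64(-137.7), 12), (np.float64(-137.3), 11), (np.float64(-138.0), 11)]
-11 [(np.float64(-137.7), 12), (np.float64(-137.3), 11), (np.float64(-137.0), 10)]
11 [(np.float64(-137.7), 12), (np.float64(-138.0), 11), (np.float64(-137.0), 11)]
15 [(np.float64(-137.3), 12), (np.float64(-137.7), 12), (np.float64(-138.0), 11)]
[(np.float32(-30.2), np.float32(-1.2), np.float32(7.5))]
t 30.6 tcp [ 0.53   -0.0166  0.1971] -> shift [11.46 -0.03  4.68] turn [ 0.   0.1 -0. ]
```

The back edge is at −137.5 mm against the ideal −137, so the well is centred. Press.

```bash
python3 -m crank '[[[4.5,0,0],[0,0,0],0],[[9,0,0],[0,0,0],0],[[11.5,0,1],[0,0,0],0],[[11.5,0,3],[0,0,0],0],[[11.5,0,5],[0,0,0],0]]'; python3 -m crank '[[[0,0,0.5],[0,0,0],0],[[0,0,1],[0,0,0],0],[[0,0,1],[0,0,0],0],[[0,0,1],[0,0,0],0]]'; python3 -m crank '[[[0,0,0.4],[0,0,0],0],[[0,0,0.8],[0,0,0],0],[[0,0,1.2],[0,0,0],0],[[0,0,1.6],[0,0,0],0],[[0,0,1.6],[0,0,0],0]]';python3 -m crank '[[[0,0,0.2],[0,0,0],0],[[0,0,0.4],[0,0,0],0],[[0,0,0.5],[0,0,0],0],[[0,0,0.5],[0,0,0],0]]';python3 -m crank '[[[0,0,0.2],[0,0,0],0],[[0,0,0.3],[0,0,0],0],[[0,0,0.3],[0,0,0],0],[[0,0,0.3],[0,0,0],0]]'
```

```text
time: 31.05
tcp_pos: [0.6457, -0.0207, 0.1458]
eef_rot: [3.14, -0.056, -0.004]
contact_force: [-0.8, -0.7, 0.1]
opening: -0.0
finger_force: 0.0
time: 31.45
tcp_pos: [0.6458, -0.0206, 0.14]
eef_rot: [3.141, -0.055, 0.003]
contact_force: [0.6, 0.7, 0.9]
opening: 0.002
finger_force: 0.0
time: 31.95
tcp_pos: [0.6459, -0.0206, 0.1224]
eef_rot: [3.141, -0.055, 0.002]
contact_force: [2.6, 0.0, 3.8]
opening: -0.0
finger_force: 1.9
time: 32.35
tcp_pos: [0.6459, -0.0206, 0.1177]
eef_rot: [3.141, -0.055, 0.002]
contact_force: [3.5, -0.3, 4.6]
opening: -0.001
finger_force: 2.3
time: 32.75
tcp_pos: [0.646, -0.0205, 0.1159]
eef_rot: [3.141, -0.055, 0.003]
contact_force: [2.0, -0.8, 7.0]
opening: -0.002
finger_force: 3.8
```

Fully down again. Hold briefly, retract, go back and grip.

```bash
python3 -m crank '[[[0,0,0.1],[0,0,0],0],[[0,0,0.1],[0,0,0],0],[[0,0,0.1],[0,0,0],0]]'; python3 -m crank '[[[0,0,-1],[0,0,0],0],[[0,0,-3],[0,0,0],0],[[0,0,-6],[0,0,0],0],[[0,0,-9],[0,0,0],0],[[0,0,-9],[0,0,0],0]]'; python3 -m crank '[[[-4,0,0],[0,0,0],4],[[-9,0,0],[0,0,0],4],[[-11.5,0,0],[0,0,0],4],[[-11.5,0,0],[0,0,0],4],[[-11.5,0,0],[0,0,0],4]]' 60
python3 - <<'E'
from h import *
go(st(-114,0,19),SY)
E
```

```text
time: 33.05
tcp_pos: [0.6461, -0.0206, 0.1158]
eef_rot: [3.141, -0.054, 0.004]
contact_force: [-0.6, 0.5, 10.4]
opening: 0.002
finger_force: 5.4
time: 33.55
tcp_pos: [0.6462, -0.0206, 0.2078]
eef_rot: [-3.141, 0.055, -0.007]
contact_force: [-0.0, 0.1, 0.1]
opening: -0.002
finger_force: 0.0
time: 34.05
tcp_pos: [0.5298, -0.0162, 0.2029]
eef_rot: [-3.141, 0.054, 0.002]
contact_force: [-0.0, -0.0, -0.4]
opening: 0.469
finger_force: 0.0
t 34.0 tcp [ 0.5298 -0.0162  0.2029] -> shift [1.100e-01 1.000e-02 1.839e+01] turn [-0.   0.1  0. ]
```

```bash
python3 -m crank '[[[0,0,5],[0,0,0],4],[[0,0,10],[0,0,0],4],[[0,0,14],[0,0,0],4],[[0,0,17],[0,0,0],4],[[0,0,18.2],[0,0,0],4]]'; python3 -m crank '[[[0,0,0],[0,0,0],4],[[0,0,0],[0,0,0],0],[[0,0,0],[0,0,0],0],[[0,0,0],[0,0,0],0],[[0,0,0],[0,0,0],0]]' 80; python3 -m crank '[[[-2,0,-0.1],[0,0,0],0],[[-4,0,-0.1],[0,0,0],0],[[-6.5,0,-0.1],[0,0,0],0],[[-9,0,-0.1],[0,0,0],0],[[-12,0,-0.1],[0,0,0],0]]'; python3 -m crank '[[[0,0,0],[0,0,0],0],[[0,0,-3],[0,0,0],0],[[0,0,-6],[0,0,0],0],[[0,0,-8],[0,0,0],0],[[0,0,-8],[0,0,0],0]]'
cat >> h.py <<'E'
def tr(x,y,z):
    a=np.radians(-6.2);c,s_=np.cos(a),np.sin(a);return np.array([.5185+(c*x-s_*y)/1e3,-.2985+(s_*x+c*y)/1e3,z/1e3])
E
python3 - <<'E'
from h import *
s=ctrl.read_state();A=R.from_rotvec(s['eef_rot']);f=frames(s['tcp_pos'][2]+.014);print([(q,A.inv().apply(np.r_[q[4],s['tcp_pos'][2]+.014]-s['tcp_pos'])*1e3) for q in f])
go(tr(-54.1,50,95),np.radians(-6.2))
E
```

```text
time: 34.55
tcp_pos: [0.5281, -0.017, 0.0165]
eef_rot: [3.14, -0.056, -0.013]
contact_force: [-0.0, -0.8, 0.3]
opening: 0.471
finger_force: 0.0
time: 35.05
tcp_pos: [0.5321, -0.0166, 0.0238]
eef_rot: [-3.141, 0.055, -0.006]
contact_force: [-0.5, -0.7, 6.9]
opening: 0.105
finger_force: 80.5
time: 35.55
tcp_pos: [0.4116, -0.012, 0.0241]
eef_rot: [-3.14, 0.055, -0.007]
contact_force: [5.0, 1.2, 2.4]
opening: 0.107
finger_force: 79.5
time: 36.05
tcp_pos: [0.4122, -0.0118, 0.1054]
eef_rot: [-3.139, 0.055, -0.007]
contact_force: [0.1, 0.7, -2.2]
opening: 0.111
finger_force: 79.5
[((319.5, 40.0, 41, 38, array([ 0.5231, -0.0161])), array([111.03199041,   0.38038948, -13.50421547]))]
t 36.1 tcp [ 0.4112 -0.0118  0.103 ] -> shift [ 6.7  22.9   0.78] turn [-0.1 -0.1  4.2]
```

```bash
python3 -m crank '[[[1,4,0],[0,0,1],0],[[3,8,0],[0,0,2],0],[[4,12,0],[0,0,3],0],[[6,16,0],[0,0,4],0],[[6.7,20,0],[0,0,4.2],0]]'; python3 -m crank '[[[0,2.7,0],[0,0,0],0],[[0,2.7,0],[0,0,0],0],[[0,2.7,2],[0,0,0],0],[[0,2.7,3],[0,0,0],0],[[0,2.7,3],[0,0,0],0]]';python3 -m crank '[[[0,0,0],[0,0,0],0],[[0,0,0],[0,0,0],0]]'
python3 - <<'E'
from h import *
go(tr(-52.5,50,22),np.radians(-6.2))
im=ctrl.get_image('wrist');s=ctrl.read_state();z=.006
# tray inner wall check: where tray corners should be vs bright floor
o=ortho('wrist',(.5185,-.2985),np.radians(-6.2),(-130,130),(-140,140),.006,2,im);cv2.imwrite('pics/o13.png',o)
E
```

```text
time: 36.6
tcp_pos: [0.4704, -0.216, 0.0998]
eef_rot: [-3.136, 0.171, 0.005]
contact_force: [0.7, 0.3, -2.3]
opening: 0.106
finger_force: 79.5
time: 37.1
tcp_pos: [0.466, -0.2404, 0.0693]
eef_rot: [-3.136, 0.169, 0.008]
contact_force: [0.2, -0.5, -1.6]
opening: 0.108
finger_force: 79.5
time: 37.3
tcp_pos: [0.4682, -0.2412, 0.0734]
eef_rot: [3.137, -0.169, 0.002]
contact_force: [0.0, -0.5, -2.5]
opening: 0.108
finger_force: 79.5
t 37.3 tcp [ 0.4682 -0.2412  0.0734] -> shift [0.36 0.15 5.14] turn [ 0.  -0.1  0. ]
```

```bash
python3 -m crank '[[[0.3,0.1,1],[0,0,0],0],[[0.3,0.1,2.5],[0,0,0],0],[[0.3,0.1,4],[0,0,0],0],[[0.3,0.1,4.7],[0,0,0],0],[[0.3,0.1,4.7],[0,0,0],0]]';python3 -m crank '[[[0,0,0.2],[0,0,0],0],[[0,0,0.4],[0,0,0],0],[[0,0,0.4],[0,0,0],0],[[0,0,0.4],[0,0,0],0]]';python3 -m crank '[[[0,0,0.1],[0,0,0],0],[[0,0,0.2],[0,0,0],0],[[0,0,0.2],[0,0,0],0]]'
```

```text
time: 37.85
tcp_pos: [0.4693, -0.2425, 0.0233]
eef_rot: [-3.137, 0.17, 0.006]
contact_force: [-0.6, 0.3, -2.0]
opening: 0.107
finger_force: 79.5
time: 38.25
tcp_pos: [0.4708, -0.2428, 0.0219]
eef_rot: [3.137, -0.17, 0.001]
contact_force: [0.9, 0.7, -1.5]
opening: 0.107
finger_force: 79.5
time: 38.55
tcp_pos: [0.4707, -0.2429, 0.0199]
eef_rot: [3.136, -0.17, 0.001]
contact_force: [-1.1, -0.4, -1.1]
opening: 0.104
finger_force: 79.8
```

```bash
python3 -m crank '[[[0,0,0],[0,0,0],1.5],[[0,0,0],[0,0,0],3],[[0,0,0],[0,0,0],4],[[0,0,0],[0,0,0],4]]';python3 -m crank '[[[0,0,-2],[0,0,0],4],[[0,0,-5],[0,0,0],4],[[0,0,-8],[0,0,0],4],[[0,0,-12],[0,0,0],4],[[0,0,-15],[0,0,0],4]]';python3 -m crank '[[[0,0,0],[0,0,0],4],[[0,0,0],[0,0,0],4]]'
python3 - <<'E'
from h import *
im=ctrl.get_image('wrist');cv2.imwrite('pics/w14.png',im)
c,s_=np.cos(np.radians(6.2)),np.sin(np.radians(6.2))
for q in frames(.031,im):
    p=q[4]-[.5185,-.2985];print(q[:2],'tray mm',(np.array([c*p[0]-s_*p[1],s_*p[0]+c*p[1]])*1e3).round(1))
ctrl.get_image('top')
for n in ['park_block','rack_medium']:
  for d in ctrl.find_in('top',n)[:4]:
    r=np.array(d['rect'])*[640,400,640,400];print(n,d['p'],r.round(),p2w('top',(r[0]+r[2])/2,(r[1]+r[3])/2,.02).round(3))
go([.46,.395,.16],np.radians(-4.5))
E
```

```text
time: 38.95
tcp_pos: [0.4707, -0.2427, 0.0196]
eef_rot: [3.137, -0.17, 0.0]
contact_force: [0.2, -0.9, 0.8]
opening: 0.47
finger_force: 0.0
time: 39.45
tcp_pos: [0.4709, -0.243, 0.1723]
eef_rot: [3.136, -0.17, 0.003]
contact_force: [0.4, 0.5, -0.3]
opening: 0.467
finger_force: 0.0
time: 39.65
tcp_pos: [0.4709, -0.2426, 0.17]
eef_rot: [-3.137, 0.17, -0.002]
contact_force: [-0.3, 0.8, -0.5]
opening: 0.472
finger_force: 0.0
(427.8, 88.9) tray mm [ 45.1 -61.5]
(319.5, 72.0) tray mm [57.5 49.9]
park_block 0.89 [216. 179. 228. 206.] [0.517 0.402 0.02 ]
park_block 0.81 [165. 232. 190. 257.] [0.299 0.585 0.02 ]
park_block 0.62 [198. 234. 232. 253.] [0.299 0.429 0.02 ]
park_block 0.18 [357. 124. 386. 152.] [ 0.744 -0.254  0.02 ]
rack_medium 0.95 [225. 269. 265. 283.] [0.16  0.301 0.02 ]
rack_medium 0.51 [367. 196. 378. 206.] [ 0.464 -0.245  0.02 ]
rack_medium 0.28 [429. 161. 448. 180.] [ 0.591 -0.538  0.02 ]
t 39.9 tcp [ 0.47   -0.2425  0.1681] -> shift [ -7.88 -63.27   0.84] turn [-0.   0.1 -1.7]
```

Both racks lie where intended in the tray: short at (−2,−61) and medium at (−2,50) mm. Next is the parking block.

```bash
python3 -m crank '[[[-1,-5,0],[0,0,0],4],[[-2,-10,0],[0,0,0],4],[[-2.6,-15,0],[0,0,0],4],[[-2.6,-20,0],[0,0,0],4],[[-2.6,-22,0],[0,0,0],4]]'; python3 -m crank '[[[-2,-5,0],[0,0,0],4],[[-2.6,-10,0],[0,0,0],4],[[-2.6,-15,0],[0,0,0],4],[[-2.6,-20,0],[0,0,0],4],[[-2.6,-22,0],[0,0,0],4]]'; python3 -m crank '[[[-2,-5,0],[0,0,-1.7],4],[[-2.6,-10,0],[0,0,-1.7],4],[[-2.6,-15,0],[0,0,-1.7],4],[[-2.6,-19,0],[0,0,-1.7],4],[[-2.6,-19,0],[0,0,-1.7],4]]'; python3 -m crank '[[[0,0,0],[0,0,0],4],[[0,0,0],[0,0,0],4],[[0,0,0],[0,0,0],4]]'
cat >> h.py <<'E'
def block(org,img=None):
    """bright bar edges on the mat, rectified at z=.017"""
    o=ortho('wrist',org,0,(-100,100),(-40,40),.017,3,img);g=cv2.GaussianBlur(cv2.cvtColor(o,cv2.COLOR_BGR2GRAY),(5,5),0)
    for x in range(60,-61,-10):
        i=np.where(g[int((100-x)*3)]>110)[0]
        if len(i): print(x,(40-i.min()/3).round(1),(40-i.max()/3).round(1),'mid %.1f'%(40-(i.min()+i.max())/6))
    for y in(-20,-15,-10,-5,0,5,10,15,20):
        i=np.where(g[:,int((40-y)*3)]>110)[0]
        if len(i): print('col',y,(100-i.min()/3).round(1),(100-i.max()/3).round(1))
    return o
E
python3 - <<'E'
from h import *
im=ctrl.get_image('wrist');cv2.imwrite('pics/w15.png',im);locate('park_block',.017);locate('park_block_cup',.017)
block((.51,.392),im);go([.46,.395,.06],np.radians(-4.5))
E
```

```text
time: 40.35
tcp_pos: [0.468, -0.0181, 0.1688]
eef_rot: [-3.137, 0.165, 0.001]
contact_force: [0.1, 0.2, -0.4]
opening: 0.47
finger_force: 0.0
time: 40.85
tcp_pos: [0.4657, 0.2034, 0.1681]
eef_rot: [3.136, -0.166, -0.003]
contact_force: [0.4, -0.1, -0.3]
opening: 0.467
finger_force: 0.0
time: 41.35
tcp_pos: [0.4599, 0.3955, 0.1653]
eef_rot: [3.135, -0.118, -0.006]
contact_force: [-0.7, -0.6, -0.8]
opening: 0.468
finger_force: 0.0
time: 41.65
tcp_pos: [0.4614, 0.3911, 0.1701]
eef_rot: [-3.139, 0.125, -0.001]
contact_force: [-0.5, -0.3, 0.5]
opening: 0.47
finger_force: 0.0
park_block 0.96 [289.6  73.1 335.8 197.8] front/back mid [[0.5738, 0.3886], [0.4394, 0.3998]]
park_block 0.88 [141.  256.  191.6 333.9] front/back mid [[0.3762, 0.597], [0.2406, 0.6441]]
park_block 0.83 [267.9 275.5 351.5 332.9] front/back mid [[0.341, 0.4121], [0.2472, 0.421]]
park_block_cup 0.85 [139.5 256.3 190.7 331.9] front/back mid [[0.3758, 0.5992], [0.2445, 0.6449]]
park_block_cup 0.71 [292.2  75.7 336.8 196.3] front/back mid [[0.5708, 0.3871], [0.4409, 0.3978]]
park_block_cup 0.6 [270.2 274.7 351.  338. ] front/back mid [[0.3421, 0.411], [0.2373, 0.4208]]
60 40.0 -26.7 mid 6.7
50 40.0 -25.7 mid 7.2
40 40.0 -25.0 mid 7.5
30 40.0 -24.3 mid 7.8
20 40.0 -23.3 mid 8.3
10 40.0 -22.3 mid 8.8
0 40.0 -21.3 mid 9.3
-10 40.0 -20.3 mid 9.8
-20 40.0 -19.7 mid 10.2
-30 40.0 -18.3 mid 10.8
-40 40.0 -17.3 mid 11.3
-50 40.0 -16.3 mid 11.8
-60 40.0 -16.0 mid 12.0
col -20 62.7 -19.0
col -15 63.0 -63.7
col -10 63.7 -63.7
col -5 64.0 -63.0
col 0 64.0 -62.7
col 5 64.7 -68.7
col 10 65.0 -68.3
col 15 65.3 -67.0
col 20 46.0 -60.3
t 41.8 tcp [0.4613 0.3914 0.1702] -> shift [-0.17 -0.34 11.02] turn [-0.1 -0.  -0.1]
```

```bash
python3 -m crank '[[[1,-0.5,4],[0,0,0.6],4],[[1,-0.5,8],[0,0,0.6],4],[[1,-0.5,10],[0,0,0.6],4],[[1,-0.5,10],[0,0,0.6],4],[[1,-0.5,10],[0,0,0.6],4]]';python3 -m crank '[[[0,0,0],[0,0,0],4],[[0,0,0],[0,0,0],4],[[0,0,0],[0,0,0],4]]'
python3 - <<'E'
from h import *
block((.51,.392))
go([.4709,.396,.010],np.radians(-5.1))
E
```

```text
time: 42.3
tcp_pos: [0.4721, 0.3961, 0.0708]
eef_rot: [-3.138, 0.14, -0.002]
contact_force: [-0.3, -0.5, 0.3]
opening: 0.464
finger_force: 0.0
time: 42.6
tcp_pos: [0.4718, 0.3968, 0.0709]
eef_rot: [-3.137, 0.14, -0.002]
contact_force: [0.6, -0.1, 0.3]
opening: 0.469
finger_force: 0.0
60 40.0 -26.7 mid 6.7
50 40.0 -25.7 mid 7.2
40 40.0 -25.0 mid 7.5
30 40.0 -24.0 mid 8.0
20 40.0 -23.3 mid 8.3
10 40.0 -22.0 mid 9.0
0 40.0 -21.3 mid 9.3
-10 40.0 -20.3 mid 9.8
-20 40.0 -19.0 mid 10.5
-30 40.0 -18.0 mid 11.0
-40 40.0 -17.3 mid 11.3
-50 40.0 -16.3 mid 11.8
-60 40.0 -15.7 mid 12.2
col -20 62.3 -15.0
col -15 62.7 -63.3
col -10 63.3 -63.3
col -5 63.7 -63.0
col 0 63.7 -62.7
col 5 64.3 -76.7
col 10 65.0 -76.3
col 15 65.3 -75.0
col 20 44.3 -60.3
t 42.6 tcp [0.4717 0.3966 0.0705] -> shift [-0.08  0.07  6.05] turn [-0.1 -0.  -0. ]
```

```bash
python3 -m crank '[[[0,0.1,2],[0,0,0],4],[[0,0.1,4],[0,0,0],4],[[0,0.1,5.5],[0,0,0],4],[[0,0.1,6],[0,0,0],4],[[0,0.1,6],[0,0,0],4]]';python3 -m crank '[[[0,0,0],[0,0,0],4],[[0,0,0],[0,0,0],0],[[0,0,0],[0,0,0],0],[[0,0,0],[0,0,0],0],[[0,0,0],[0,0,0],0]]' 80
python3 - <<'E'
from h import *
im=ctrl.get_image('wrist');s=ctrl.read_state();a=R.from_rotvec(s['eef_rot']).apply([1,0,0]);yaw=np.arctan2(a[1],a[0])
# tool-aligned rectified view at block top
o=ortho('wrist',s['tcp_pos'][:2],yaw,(0,150),(-40,40),.017,4,im);g=cv2.GaussianBlur(cv2.cvtColor(o,cv2.COLOR_BGR2GRAY),(5,5),0);cv2.imwrite('pics/o16.png',o)
for y in(-15,-10,-5,0,5,10):
    c=g[:,int((40-y)*4)].astype(int);d=np.diff(c);k=np.argmax(d[:300]);print('front',y,150-k/4,d[k])
h=cv2.HoughCircles(g,cv2.HOUGH_GRADIENT,1,40,param1=40,param2=14,minRadius=20,maxRadius=34);print(None if h is None else [(150-v/4,40-u/4,r/4) for u,v,r in h[0]])
go(st(-190,0,80),SY)
E
```

```text
time: 43.15
tcp_pos: [0.4713, 0.3949, 0.0089]
eef_rot: [3.137, -0.14, -0.001]
contact_force: [-0.3, -0.6, 0.7]
opening: 0.472
finger_force: 0.0
time: 43.65
tcp_pos: [0.4718, 0.3958, 0.0105]
eef_rot: [-3.137, 0.139, -0.002]
contact_force: [-1.1, 1.2, 2.7]
opening: 0.117
finger_force: 79.0
front -15 102.25 39
front -10 102.25 41
front -5 102.25 40
front 0 102.0 41
front 5 102.0 38
front 10 102.0 37
[(np.float32(83.625), np.float32(0.125), np.float32(5.9))]
t 43.7 tcp [0.4717 0.3958 0.0104] -> shift [ 1.94 40.93 -7.01] turn [-0.1 -0.1 -3.1]
```

```bash
python3 -m crank '[[[0,0,-2],[0,0,0],0],[[0,0,-4],[0,0,0],0],[[0,0,-6],[0,0,0],0],[[0,1,-7],[0,0,0],0],[[0,4,-7],[0,0,0],0]]'; python3 -m crank '[[[0.5,4,0],[0,0,0],0],[[1,8,0],[0,0,0],0],[[1.5,12,0],[0,0,-1],0],[[1.9,16,0],[0,0,-2],0],[[1.9,20,0],[0,0,-3.1],0]]';  python3 -m crank '[[[-0.2,4,0],[0,0,0],0],[[-0.4,8,0],[0,0,0],0],[[-0.7,12,0],[0,0,0],0],[[-0.8,16,0],[0,0,0],0],[[-0.9,16.5,0],[0,0,0],0]]'; python3 -m crank '[[[0,0,0],[0,0,0],0],[[0,0,0],[0,0,0],0],[[0,0,0],[0,0,0],0]]'
python3 - <<'E'
from h import *
im=ctrl.get_image('wrist');s=ctrl.read_state();a=R.from_rotvec(s['eef_rot']).apply([1,0,0]);yaw=np.arctan2(a[1],a[0])
o=ortho('wrist',s['tcp_pos'][:2],yaw,(0,150),(-40,40),s['tcp_pos'][2]+.0065,4,im);g=cv2.GaussianBlur(cv2.cvtColor(o,cv2.COLOR_BGR2GRAY),(5,5),0)
h=cv2.HoughCircles(g,cv2.HOUGH_GRADIENT,1,40,param1=40,param2=14,minRadius=20,maxRadius=34);print(None if h is None else [(150-v/4,40-u/4,r/4) for u,v,r in h[0]])
go(st(-190,0,20),SY)
E
```

```text
time: 44.2
tcp_pos: [0.4679, 0.356, 0.0801]
eef_rot: [-3.138, 0.138, -0.001]
contact_force: [0.6, -0.4, -1.9]
opening: 0.114
finger_force: 78.6
time: 44.7
tcp_pos: [0.468, 0.1521, 0.0784]
eef_rot: [3.14, -0.054, -0.002]
contact_force: [0.6, -0.3, -1.6]
opening: 0.118
finger_force: 78.6
time: 45.2
tcp_pos: [0.4527, -0.0137, 0.0786]
eef_rot: [3.14, -0.061, -0.002]
contact_force: [0.7, -0.6, -2.9]
opening: 0.115
finger_force: 78.7
time: 45.5
tcp_pos: [0.454, -0.0093, 0.0791]
eef_rot: [3.141, -0.053, -0.001]
contact_force: [-0.5, 0.3, -2.4]
opening: 0.114
finger_force: 78.7
[(np.float32(83.625), np.float32(0.875), np.float32(6.85))]
t 45.5 tcp [ 0.4541 -0.0092  0.0792] -> shift [0.07 0.44 5.92] turn [0.  0.  0.1]
```

```bash
python3 -m crank '[[[0.1,0.4,2],[0,0,0],0],[[0.1,0.4,4],[0,0,0],0],[[0.1,0.4,5.5],[0,0,0],0],[[0.1,0.4,5.9],[0,0,0],0],[[0.1,0.4,5.9],[0,0,0],0]]'; python3 -m crank '[[[0,0,0.1],[0,0,0],0],[[0,0,0.2],[0,0,0],0],[[0,0,0.2],[0,0,0],0],[[0,0,0.2],[0,0,0],0]]'
python3 - <<'E'
from h import *
go(st(-83.8,0,17.5),SY)
E
```

```text
time: 46.05
tcp_pos: [0.4549, -0.0137, 0.0203]
eef_rot: [3.14, -0.053, -0.001]
contact_force: [0.9, -0.5, -1.0]
opening: 0.112
finger_force: 78.8
time: 46.45
tcp_pos: [0.4553, -0.014, 0.0189]
eef_rot: [-3.141, 0.055, -0.001]
contact_force: [0.2, -0.4, -1.9]
opening: 0.116
finger_force: 78.7
t 46.5 tcp [ 0.4553 -0.014   0.0189] -> shift [10.55 -0.04  0.15] turn [-0. -0. -0.]
```

```bash
python3 -m crank '[[[1,0,0.1],[0,0,0],0],[[2,0,0.1],[0,0,0],0],[[3,0,0.1],[0,0,0],0],[[4,0,0.1],[0,0,0],0],[[5,0,0.1],[0,0,0],0]]'; python3 -m crank '[[[1.5,0,0],[0,0,0],0],[[3,0,0],[0,0,0],0],[[4.5,0,0],[0,0,0],0],[[5.5,0,0],[0,0,0],0],[[5.5,0,0],[0,0,0],0]]';  python3 -m crank '[[[0,0,0],[0,0,0],0],[[0,0,0],[0,0,0],0],[[0,0,0],[0,0,0],0]]'
python3 - <<'E'
from h import *
go(st(-83.8,0,17.5),SY)
E
```

```text
time: 46.95
tcp_pos: [0.5058, -0.0161, 0.0183]
eef_rot: [3.141, -0.055, 0.001]
contact_force: [-4.5, -0.4, 5.3]
opening: 0.118
finger_force: 79.7
time: 47.45
tcp_pos: [0.5621, -0.0181, 0.0183]
eef_rot: [3.14, -0.055, 0.004]
contact_force: [2.2, -0.3, 2.2]
opening: 0.118
finger_force: 79.3
time: 47.75
tcp_pos: [0.5608, -0.0176, 0.0183]
eef_rot: [-3.141, 0.054, -0.004]
contact_force: [3.2, -0.4, 3.7]
opening: 0.113
finger_force: 79.5
t 47.8 tcp [ 0.5608 -0.0176  0.0183] -> shift [-0.   -0.02  0.08] turn [-0.  -0.1  0. ]
```

```bash
python3 -m crank '[[[0.1,0,-0.1],[0,0,0],0],[[0.1,0,-0.1],[0,0,0],0],[[0.1,0,-0.1],[0,0,0],2],[[0.1,0,-0.1],[0,0,0],4],[[0.1,0,-0.1],[0,0,0],4]]'; python3 -m crank '[[[0,0,0],[0,0,0],4],[[0,0,-4],[0,0,0],4],[[0,0,-9],[0,0,0],4],[[0,0,-13],[0,0,0],4],[[0,0,-18],[0,0,0],4]]';  python3 -m crank '[[[-2,0,0],[0,0,0],4],[[-4,0,0],[0,0,0],4],[[-4,0,0],[0,0,0],4],[[-4,0,0],[0,0,0],4],[[-4,0,0],[0,0,0],4]]'
python3 - <<'E'
from h import *
im=ctrl.get_image('wrist');cv2.imwrite('pics/w17.png',im)
o=ortho('wrist',N,SY,(-140,10),(-40,40),.024,3,im);g=cv2.cvtColor(o,cv2.COLOR_BGR2GRAY)
for y in (-17,-14,-10,10,14,17):
    c=cv2.GaussianBlur(g,(5,5),0)[:,int((40-y)*3)].astype(int);d=np.diff(c);i=np.argsort(-abs(d[250:]))[:4]+250;print(y,[(round(10-k/3,1),int(d[k])) for k in i])
o2=ortho('wrist',N,SY,(-30,30),(-40,40),.171,4,im);g2=cv2.cvtColor(o2,cv2.COLOR_BGR2GRAY);h=cv2.HoughCircles(cv2.medianBlur(g2,5),cv2.HOUGH_GRADIENT,1,200,param1=80,param2=12,minRadius=60,maxRadius=84);print('knob',None if h is None else [(30-v/4,40-u/4,r/4) for u,v,r in h[0]])
c,s_=np.cos(np.radians(6.2)),np.sin(np.radians(6.2))
for q in frames(.031,im):
    p=q[4]-[.5185,-.2985];print(q[:2],'tray mm',(np.array([c*p[0]-s_*p[1],s_*p[0]+c*p[1]])*1e3).round(1))
E
```

```text
time: 48.25
tcp_pos: [0.5603, -0.0178, 0.0179]
eef_rot: [3.141, -0.055, -0.002]
contact_force: [0.1, 0.5, -0.0]
opening: 0.463
finger_force: 0.0
time: 48.75
tcp_pos: [0.5601, -0.0178, 0.1991]
eef_rot: [3.141, -0.055, -0.003]
contact_force: [1.6, 0.4, -0.9]
opening: 0.469
finger_force: 0.0
time: 49.25
tcp_pos: [0.5212, -0.0164, 0.1982]
eef_rot: [3.141, -0.055, -0.001]
contact_force: [-0.3, 0.3, 0.3]
opening: 0.468
finger_force: 0.0
-17 [(np.float64(-102.0), 11), (np.float64(-102.3), 11), (np.float64(-101.7), 10), (np.float64(-102.7), 8)]
-14 [(np.float64(-103.3), 14), (np.float64(-103.0), 12), (np.float64(-103.7), 11), (np.float64(-102.7), 8)]
-10 [(np.float64(-103.3), 13), (np.float64(-103.0), 12), (np.float64(-103.7), 12), (np.float64(-102.7), 8)]
10 [(np.float64(-107.7), -4), (np.float64(-108.0), -4), (np.float64(-107.3), -3), (np.float64(-107.0), -3)]
14 [(np.float64(-107.3), -4), (np.float64(-107.7), -4), (np.float64(-108.3), -4), (np.float64(-108.0), -4)]
17 [(np.float64(-108.0), -4), (np.float64(-107.3), -4), (np.float64(-107.7), -4), (np.float64(-107.0), -3)]
knob [(np.float32(0.875), np.float32(0.625), np.float32(17.5))]
```

```bash
python3 -m crank '[[[-3,4,0],[0,0,0],4],[[-5,8,0],[0,0,0],4],[[-5,12,0],[0,0,0],4],[[-5,15,0],[0,0,0],4],[[-5,15,0],[0,0,0],4]]';python3 -m crank '[[[0,0,0],[0,0,0],4],[[0,0,0],[0,0,0],4],[[0,0,0],[0,0,0],4]]'
python3 - <<'E'
from h import *
im=ctrl.get_image('wrist');c,s_=np.cos(np.radians(6.2)),np.sin(np.radians(6.2))
cv2.imwrite('pics/w18.png',im)
for q in frames(.031,im):
    p=q[4]-[.5185,-.2985];print(q[:2],'tray mm',(np.array([c*p[0]-s_*p[1],s_*p[0]+c*p[1]])*1e3).round(1))
o=ortho('wrist',N,SY,(-140,10),(-40,40),.024,3,im);g=cv2.cvtColor(o,cv2.COLOR_BGR2GRAY)
for y in (-14,-10,10,14,17):
    cc=cv2.GaussianBlur(g,(5,5),0)[:,int((40-y)*3)].astype(int);d=np.diff(cc);i=np.argsort(-abs(d[250:]))[:4]+250;print(y,[(round(10-k/3,1),int(d[k])) for k in i],cc[330:366:4])
E
```

```text
time: 49.8
tcp_pos: [0.4654, -0.1675, 0.1981]
eef_rot: [3.14, -0.061, -0.002]
contact_force: [0.8, -0.2, -0.3]
opening: 0.471
finger_force: 0.0
time: 50.1
tcp_pos: [0.4661, -0.1638, 0.1984]
eef_rot: [3.141, -0.053, -0.0]
contact_force: [0.4, 0.2, -0.1]
opening: 0.47
finger_force: 0.0
(398.4, 71.0) tray mm [58.7 49.5]
-14 [(np.float64(-103.3), 11), (np.float64(-102.7), 10), (np.float64(-103.0), 10), (np.float64(-102.3), 8)] [156 159 181 220 229 225 211 202 200]
-10 [(np.float64(-103.0), 13), (np.float64(-103.3), 12), (np.float64(-102.7), 11), (np.float64(-102.3), 8)] [156 156 171 215 229 226 208 198 198]
10 [(np.float64(-102.7), 18), (np.float64(-103.0), 18), (np.float64(-103.3), 18), (np.float64(-103.7), 17)] [ 77  80 108 179 222 227 215 207 206]
14 [(np.float64(-103.7), 15), (np.float64(-104.0), 14), (np.float64(-103.3), 12), (np.float64(-104.3), 10)] [135 135 145 187 224 228 211 204 205]
17 [(np.float64(-103.7), 11), (np.float64(-103.3), 10), (np.float64(-104.0), 10), (np.float64(-104.3), 8)] [180 177 166 193 224 228 213 205 202]
```

```bash
python3 - <<'E'
from h import *
locate('rack_short',.031)
print(ctrl.finish_job())
E
```

```text
rack_short 0.58 [449.7  81.6 502.5 190.3] front/back mid [[0.5762, -0.3533], [0.4424, -0.3603]]
the job is handed in; nothing more can be done
None
```

The job is handed in: the short and medium racks (no long one was present) were each needled at full travel, shortest first, and laid in the tray. The parking block sits on the deck with its cup about 0.5 mm from the needle axis. The hand-in returned no verdict, so the final judging is not confirmed.

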